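# Refit the filter cover of a bench dust extractor

## Task

Put the loose filter cover back on the dust extractor's box: hook the lip on its front edge into the slot at the front of the opening, push it fully home, then pivot the rear down and press gently until the catch snaps over it and it lies flat. Do not force the lip or the frame (they crack at 20 N), let go of the cover, and leave the other things where they are.

Things in the scene. Friction and masses are not known exactly. Their poses are not given: they have to be found in the camera images.
- cover: loose grey plastic cover, 0.12 kg, flat on the table. All sizes here in mm. Plate 106 (x) x 80 (y) x 4 thick; a lip 10 long, 50 wide, 4 thick continues it in its plane from the middle of the front edge (x -63 to -53; the plate's front corners beside it are the shoulders). On top an upright grip rib along x: x -30 to 14, 12 thick, up to z 34. Origin: centre of the plate's underside; x away from the lip, z up
- cover_lip (a point): middle of the lip's front end, at the underside: cover x -63, y 0, z 0; axes as the cover. Lip and frame crack if cover and box press on each other with more than 20 N
- cover_rear (a point): middle of the cover's rear edge, at the underside: cover x 53, y 0, z 0; axes as the cover. The free plate between the rib and here (cover x 18 to 46) is the place to press
- housing: fixed white box of the dust extractor, 260 (x) x 160 (y) x about 69 high, open on top within an aluminium frame, all sizes in mm; louvred front (-x) to the robot. Origin: centre of its underside, on the table, z up. The frame sits on packing in slotted holes: ledges, slot and catch lie TOGETHER up to 12 mm forward or back and up to 4 mm above or below the places told here. This is not measured: feel for the ledges and the slot's end
- opening (a point): point of the box (does not follow the frame's shift) nominally in the middle of the opening at ledge height, housing z 60; axes as the housing. From it: opening x -55.5 to 57, y -43 to 43, frame top z 9. The cover rests on ledges at z 0 along both sides (28 < |y| < 43) and at the rear (x over 46); between them it is free down to z -15, so a tilted lip may dip below the ledges
- slot (a point): point of the box (does not follow the frame's shift) nominally at the slot's blind end, ledge height: housing x -63.5, z 60. The slot runs 8 mm from here to its mouth at +x, under the frame's front plate (roof underside z 6), 56 wide. With the rear raised 15 to 30 degrees and the shoulders on the side ledges the lip slides in; home, it meets the blind end and the rear clears the catch's top
- catch (a joint): black spring catch, 36 wide, middle of the opening's rear: 0 = out, to 0.006 m as it is pushed back (+x). From opening its nose starts at x 50.5, 2 to 3 mm over a seated cover's rear edge; underside z 5, top z 13, steep bevel above. The rear edge of a cover that is home meets the bevel at about z 10 (tilted 5 degrees); about 6 to 12 N on the rear snaps it in; one not home lands on its top
- blank: smaller grey blanking plate, 75 x 48 x 4, with a low rib on top and no lip: not the cover, a bystander; origin at its underside's centre
- flapwheel: brown flap wheel 44 across and 40 high with a thin steel shaft up to 77, standing upright; bystander; origin at its underside's centre
- tin: closed metal tin, 72 across, 85 high; bystander; origin at its underside's centre
- jar: closed jar, 60 across, 80 high; bystander; origin at its underside's centre
- brush: brush with a wooden handle, 200 long, lying; bystander
- driver: screwdriver with a black handle, 200 long, lying; bystander
- sleeve: open abrasive sleeve, 60 across, 50 high, standing; bystander; origin at its underside's centre
There are look-alikes about, which are no part of the job. What is shaped like the cover but blue or red is not meant.

How it is judged:
By the outcome, as a careful person would: the job done as asked, in the order asked, and still so for the second after the job is handed in, with the robot touching nothing.
It also fails if it takes over 64 s, if anything falls off the work surface, if the arm or the gripper's body presses on something with over 40 N, if the wrist force passes 120 N, or if a joint passes its speed limit or range.

## Robot

A 7-joint arm with a two-finger parallel gripper is mounted at the origin on the work surface. World frame = base frame: x ahead of the robot, y to its left, z up, the work surface at z = 0. Lengths are in m, angles in rad, forces in N, time in s.
With the tool pointing down it reaches from about 0.425 to 0.875 m from the base axis. Payload 4.7 kg.
Tool frame: the origin (TCP) lies midway between the tips of the shut fingers; the grasp point (between the pads) lies 19 mm behind it; y points along the fingers, z is the direction in which the jaws open and shut, and the axes are right-handed (so a half turn about y gives the same grasp; the last joint's range is limited). The gripper opens to 87 mm and grips with 3 to 60 N. Pads are 19 mm wide; open, the fingers measure 117 mm over their backs; the gripper's body (75 mm by 190 mm) begins 51 mm behind the grasp point.
Start: joints at [-1.21, 0.321, -0.07, 1.45, 0.023, 1.371, -0.057], TCP at [0.221, 0.611, 0.223] pointing down, gripper open.
Joint ranges: [-2.86, 2.86], [-0.3, 2.09], [-1.38, 1.24], [0.06, 2.45], [-1.56, 4.7], [0.09, 2.05], [-2.69, 2.69]. Speed limits (rad/s): [2.57, 2.57, 3.14, 3.14, 3.14, 3.14, 3.14].

## Interface

Orientations are given as a rotation vector (axis times angle).
In Python, from bench import ctrl gives the robot as it stands.
- The arm moves only by the tool play_rows, never from a script. Its arguments are lists of equal length, an entry for each row: "translation": the shift along the tool's x, y, z in mm, a list of three; "turn": the turn, a rotation vector about the tool's x, y, z in rad, a list of three; "fingers": the opening, from -1 (shut) to 1 (fully open), so that 0 is half open. In form: {"translation": [[dx, dy, dz], ...], "turn": [[wx, wy, wz], ...], "fingers": [fingers, ...]}. A call has exactly 10 rows; each row shifts and turns the commanded pose from where the row before left it, along the tool's axes as they then stand; what a row does not reach is not made up. A row lasts 1/12 s, in which the tool goes at most 41.7 mm and 7.16 degrees, less where a joint would pass 70% of its speed; a pose out of reach is approached as far as the arm can. A call with a gripper value outside its range is refused whole. The fingers move at their own pace and stop on an object; "grip_force" is the grip in N (left out, the last holds). Time passes only in rows, so rows that do not move let the fingers close, or fill a call up. It gives the time, the measured TCP pose, the force and the opening at its end, in the units of the state.
- ctrl.get_state(): the state, without advancing time (a new reading comes with each control period).
- ctrl.get_image(name): name is "scene" or "top" or "wrist"; returns the picture (480x640x3 uint8, blue, green, red); there is no depth.
- ctrl.camera_info(name): a dict with "camera_matrix" (3x3 intrinsics, pixels), "k1" (the pictures are not rectified: a ray, as slopes to the right and down, at radius r is drawn at 1 + k1 r^2 times it, then the intrinsics apply), "R" (3x3) and "t" (3): a world point X has camera coordinates R X + t. Camera axes: x right, y down, z forward; pixel columns grow to the right and rows downward; lengths in m; the calibration is good to about 2 mm. A picture is of the moment at which its call begins: read the wrist's pose just before it. camera_info takes no time and is no camera call; for the wrist camera it gives the pose at the moment of the call.
- ctrl.close_job(): hands the job in, once; it reports no verdict.
The state is a dict: "time": time; "joint_positions": joint angles; "qd": joint speeds; "joint_torque": joint torques, N m; "position": TCP position; "tool_rot": TCP orientation; "ft_force": force on the tool from outside, world axes, zero at the start; "torque": the same for the moment, N m; "grip_width": opening from 0.0 (shut) to 1.0 (fully open).
Only numpy, scipy, OpenCV 4.12 (cv2) and the standard library are available. Lean on these libraries where they do the work, as an engineer would, in place of code of your own. Each camera call takes 0.05 s, during which the arm holds its last target.

## Working session

There is one attempt and no reset: what is moved stays moved. The work goes in short steps, Python scripts to look and compute and a tool call to move; the robot and the scene stay as the last step left them, time stands still between calls to the robot, and variables do not carry over. Pictures are saved under pics/ and viewed, and the job is handed in when it is done.

Besides the shell and the picture viewer there is one more tool, called after "Emit:" by a JSON object that holds its "fn" and its "kwargs", one argument or row to a line. play_rows: Moves the arm, as the interface text tells. Its arguments: {"type":"object","properties":{"translation":{"type":"array"},"turn":{"type":"array"},"fingers":{"type":"array"},"grip_force":{"type":"number"}},"required":["translation","turn","fingers"]}

```bash
ls; mkdir -p pics
python3 - <<'E'
from bench import ctrl
import cv2, json
for n in ("top","scene"):
    cv2.imwrite(f"pics/{n}0.png",ctrl.get_image(n))
    print(n,ctrl.camera_info(n))
print(ctrl.get_state())
E
```

```text
pics
top {'camera_matrix': array([[563.22017722,   0.        , 321.7833734 ],
       [  0.        , 563.22017722, 244.42649192],
       [  0.        ,   0.        ,   1.        ]]), 'k1': -0.18130953965741695, 'R': array([[-0.02167346, -0.99972787, -0.00862849],
       [-0.99188116,  0.02258347, -0.12514694],
       [ 0.12530775,  0.00584607, -0.9921007 ]]), 't': array([0.08482539, 0.52057197, 1.15328603])}
scene {'camera_matrix': array([[479.62848171,   0.        , 317.27502744],
       [  0.        , 479.62848171, 244.8801861 ],
       [  0.        ,   0.        ,   1.        ]]), 'k1': -0.00451032896270221, 'R': array([[ 4.80400838e-01,  8.77048841e-01, -6.04252752e-04],
       [ 5.93657424e-01, -3.25681035e-01, -7.35868688e-01],
       [-6.45589574e-01,  3.53153215e-01, -6.77123998e-01]]), 't': array([-0.31285635, -0.25705524,  1.51316756])}
{'time': 0.1, 'joint_positions': array([-1.20987159,  0.32180461, -0.07009432,  1.45151013,  0.02260312,
        1.37078923, -0.05688958]), 'qd': array([-0.00238997, -0.00155937,  0.00019142, -0.0022498 ,  0.00077327,
        0.00121801,  0.00057897]), 'joint_torque': array([ 3.74258743e-04, -4.92572880e+01, -4.05468028e-01, -3.13397241e+01,
       -6.40497054e-02,  3.94385273e-02,  5.60470471e-05]), 'position': array([0.22082293, 0.61083669, 0.22155627]), 'tool_rot': array([-1.5553292 ,  0.27234028, -0.27201102]), 'ft_force': array([-0.50793206,  0.11747262,  0.06378608]), 'torque': array([ 0.04153431, -0.04395149, -0.01573805]), 'grip_width': 0.9995874473559901}
```

View pics/top0.png

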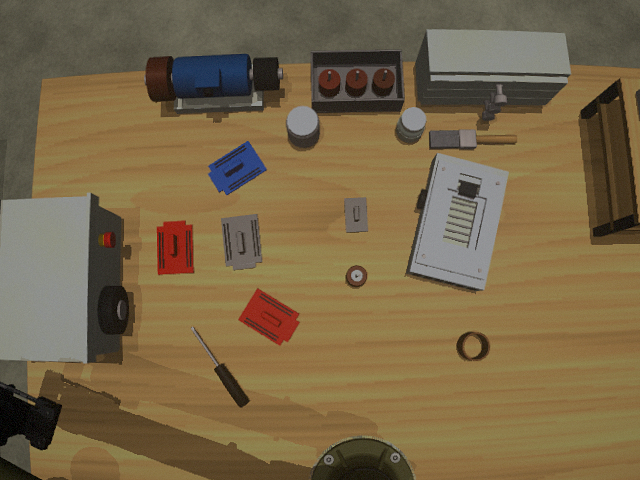

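View pics/scene0.png

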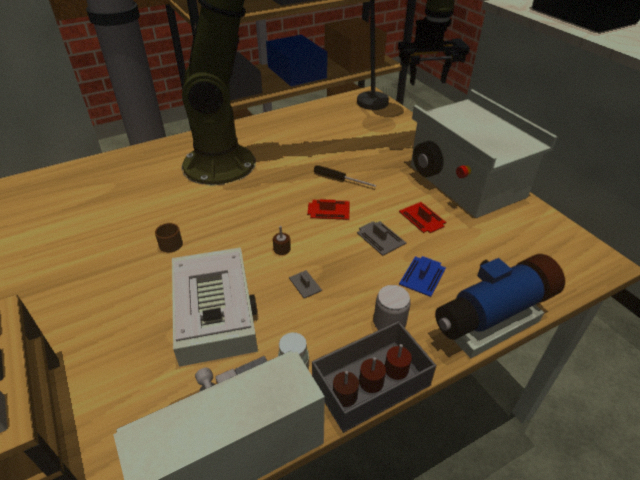

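```bash
cat > h.py <<'E'
import numpy as np, cv2
from bench import ctrl
from scipy.spatial.transform import Rotation as Rot
def undist(ci,px):
    K=ci['camera_matrix'];k=ci['k1']
    return cv2.undistortPoints(np.array(px,float).reshape(-1,1,2),K,np.array([k,0,0,0,0.])).reshape(-1,2)
def ray(ci,px):
    u=undist(ci,px);d=np.c_[u,np.ones(len(u))]@ci['R']
    return -ci['R'].T@ci['t'],d
def onplane(ci,px,z):
    c,d=ray(ci,px);return c+d*((z-c[2])/d[:,2])[:,None]
def proj(ci,X):
    X=np.asarray(X,float).reshape(-1,3);rv=cv2.Rodrigues(ci['R'])[0]
    return cv2.projectPoints(X,rv,ci['t'],ci['camera_matrix'],np.array([ci['k1'],0,0,0,0.]))[0].reshape(-1,2)
E
python3 - <<'E'
import cv2,numpy as np
from h import *
im=cv2.imread('pics/top0.png')
a=cv2.resize(im[200:285,205:285],None,fx=6,fy=6,interpolation=cv2.INTER_CUBIC)
b=cv2.resize(im[145:300,400:520],None,fx=3.8,fy=3.8,interpolation=cv2.INTER_CUBIC)
cv2.imwrite('pics/a.png',a);cv2.imwrite('pics/b.png',b)
ci=ctrl.camera_info('top')
print(onplane(ci,[[241,242],[357,214],[356,276]],0.004))
E
```

```text
[[ 0.53529809  0.24859376  0.004     ]
 [ 0.59093491 -0.00460512  0.004     ]
 [ 0.45609066  0.00151939  0.004     ]]
```

View pics/a.png

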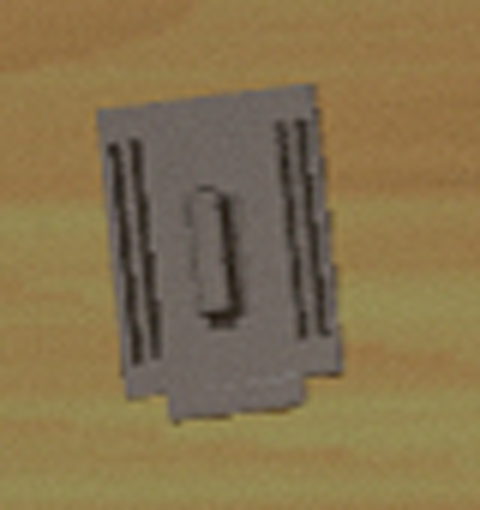

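View pics/b.png

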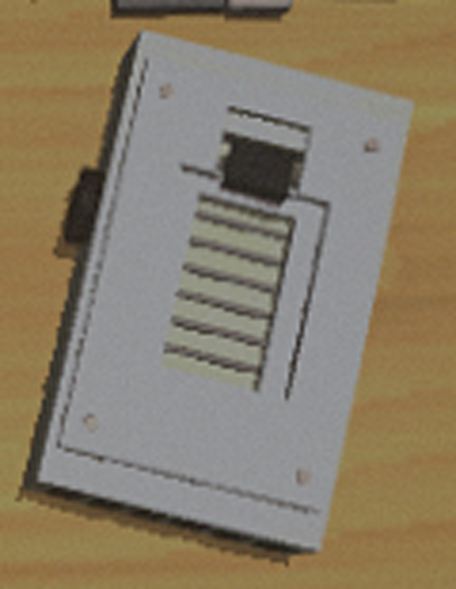

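Run:
```python
from h import *
ci=ctrl.camera_info('top')
c=np.array([[98,110],[315,86],[342,375],[128,398]])/6+[205,200]-0.4
P=onplane(ci,c,0.004);print(P.round(4));print(np.linalg.norm(np.roll(P,-1,0)-P,axis=1))
f=(P[2]+P[3])/2;r=(P[0]+P[1])/2;d=r-f;print('cover',P.mean(0),np.degrees(np.arctan2(d[1],d[0])))
l=P[0]-P[1]+P[3]-P[2];print(np.degrees(np.arctan2(l[1],l[0]))-90)
h=np.array([[140,33],[412,100],[320,548],[40,485]])/3.8+[400,145]-0.4
P=onplane(ci,h,0.069);print(P.round(4));print(np.linalg.norm(np.roll(P,-1,0)-P,axis=1))
f=(P[2]+P[3])/2;r=(P[0]+P[1])/2;d=r-f;print('housing',P.mean(0),np.degrees(np.arctan2(d[1],d[0])))
l=P[0]-P[1]+P[3]-P[2];print(np.degrees(np.arctan2(l[1],l[0]))-90)
s=ctrl.get_state();print(Rot.from_rotvec(s['tool_rot']).as_matrix())
```

```text
[[0.5895 0.2928 0.004 ]
 [0.5963 0.2131 0.004 ]
 [0.4905 0.204  0.004 ]
 [0.4838 0.2817 0.004 ]]
[0.08004404 0.10609906 0.07800315 0.10619484]
cover [0.5400226  0.24790397 0.004     ] 5.4406663902700085
4.904348601840496
[[ 0.7059 -0.1728  0.069 ]
 [ 0.666  -0.3255  0.069 ]
 [ 0.4185 -0.2572  0.069 ]
 [ 0.4566 -0.1056  0.069 ]]
[0.15780647 0.25672492 0.15628916 0.25814933]
housing [ 0.56174891 -0.21527528  0.069     ] -15.25485920623926
-14.383915645690479
[[ 9.40472785e-01 -5.00843201e-04  3.39868637e-01]
 [-3.39868994e-01 -1.64983272e-03  9.40471342e-01]
 [ 8.96977229e-05 -9.99998514e-01 -1.72184385e-03]]
```

Emit:
{"fn": "play_rows", "kwargs": {
  "translation": [
    [31, 0, -17.5],
    [31, 0, -17.5],
    [31, 0, -17.5],
    [31, 0, -17.5],
    [31, 0, -17.5],
    [31, 0, -17.5],
    [31, 0, -17.5],
    [31, 0, -17.5],
    [31, 0, -17.5],
    [31, 0, -17.5]
  ],
  "turn": [
    [0, 0, 0],
    [0, 0, 0],
    [0, 0, 0],
    [0, 0, 0],
    [0, 0, 0],
    [0, 0, 0],
    [0, 0, 0],
    [0, 0, 0],
    [0, 0, 0],
    [0, 0, 0]
  ],
  "fingers": [0, 0, 0, 0, 0, 0, 0, 0, 0, 0]
}}

```text
time: 0.93
position: [0.4537, 0.3397, 0.2223]
tool_rot: [-1.554, 0.272, -0.272]
ft_force: [0.4, 0.7, -0.2]
grip_width: 0.504
```

Emit:
{"fn": "play_rows", "kwargs": {
  "translation": [
    [26, 0, -15],
    [26, 0, -15],
    [26, 0, -15],
    [26, 0, -15],
    [0, 0, 0],
    [0, 0, 0],
    [0, 0, 0],
    [0, 0, 0],
    [0, 0, 0],
    [0, 0, 0]
  ],
  "turn": [
    [0, 0, 0],
    [0, 0, 0],
    [0, 0, 0],
    [0, 0, 0],
    [0, -0.0876, 0],
    [0, -0.0876, 0],
    [0, -0.0876, 0],
    [0, -0.0876, 0],
    [0, -0.0876, 0],
    [0, 0, 0]
  ],
  "fingers": [0, 0, 0, 0, 0, 0, 0, 0, 0, 0]
}}

```text
time: 1.77
position: [0.5302, 0.2494, 0.222]
tool_rot: [-1.57, -0.073, 0.074]
ft_force: [-0.0, 0.7, -0.9]
grip_width: 0.501
```

```bash
cat >> h.py <<'E'
def show():
    s=ctrl.get_state();R=Rot.from_rotvec(s['tool_rot']).as_matrix()
    print('t',round(s['time'],2),'p',s['position'].round(4),'F',s['ft_force'].round(2),'T',s['torque'].round(2),'g',round(s['grip_width'],3),
     'yaw',round(np.degrees(np.arctan2(R[1,0],R[0,0])),2),'\nq',s['joint_positions'].round(2),'\n',R.round(4))
    return s,R
E
python3 - <<'E'
from h import *
show()
ci=ctrl.camera_info('wrist');im=ctrl.get_image('wrist')
cv2.imwrite('pics/w1.png',im);print(ci['t'],ci['R'],ci['camera_matrix'],ci['k1']); np.savez('w1.npz',**ci)
E
```

```text
t 1.77 p [0.5302 0.2494 0.222 ] F [-0.04  0.67 -0.93] T [ 0.    0.   -0.05] g 0.501 yaw 5.34 
q [-0.66  0.18  0.19  1.62 -0.04  1.34  1.21] 
 [[ 9.957e-01 -8.000e-04 -9.310e-02]
 [ 9.310e-02 -5.000e-04  9.957e-01]
 [-8.000e-04 -1.000e+00 -4.000e-04]]
[-0.19978652 -0.56384174  0.24140767] [[-9.29939756e-02  9.95666644e-01  2.32293307e-04]
 [ 9.59030193e-01  8.95094682e-02  2.68792008e-01]
 [ 2.67606444e-01  2.52188137e-02 -9.63198216e-01]] [[376.85673211   0.         318.14806104]
 [  0.         376.85673211 241.52335977]
 [  0.           0.           1.        ]] -0.02521484422957579
```

View pics/w1.png

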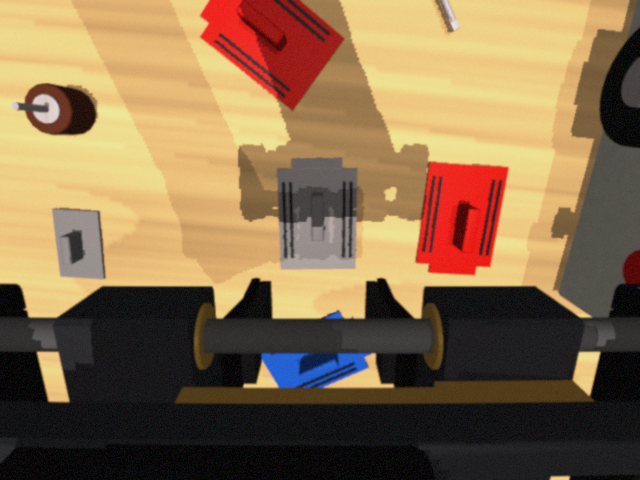

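Run:
```python
from h import *
ci=dict(np.load('w1.npz'))
im=cv2.imread('pics/w1.png')
cv2.imwrite('pics/w1c.png',cv2.resize(im[145:285,255:385],None,fx=4.2,fy=4.2,interpolation=cv2.INTER_CUBIC))
P=onplane(ci,[[278,168],[356,167],[357,268],[281,269]],0.004);print(P.round(4),P.mean(0))
print(np.linalg.norm(np.roll(P,-1,0)-P,axis=1))
for v in ([0,1],[3,2]):
  d=P[v[1]]-P[v[0]];print(np.degrees(np.arctan2(d[1],d[0]))-90)
for v in ([0,3],[1,2]):
  d=P[v[1]]-P[v[0]];print(np.degrees(np.arctan2(d[1],d[0])))
```

```text
[[0.4913 0.2065 0.004 ]
 [0.4831 0.2836 0.004 ]
 [0.5886 0.2973 0.004 ]
 [0.5972 0.2165 0.004 ]] [0.54005929 0.25096673 0.004     ]
[0.07753648 0.10632502 0.0812498  0.10640226]
6.057440353537189
6.129432249312757
5.44074194206325
7.4414136653376834
```

View pics/w1c.png

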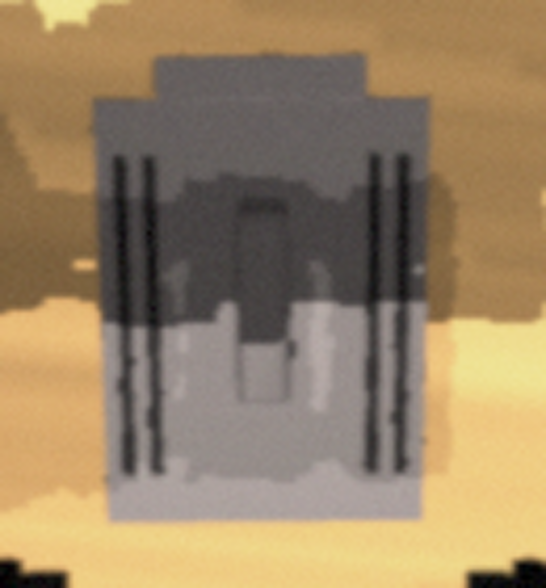

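Emit:
{"fn": "play_rows", "kwargs": {
  "translation": [
    [2, 24, 0],
    [0, 24, 0],
    [0, 24, 0],
    [0, 24, 0],
    [0, 24, 0],
    [0, 24, 0],
    [0, 24, 0],
    [0, 20, 0],
    [0, 10, 0],
    [0, 0, 0]
  ],
  "turn": [
    [0, 0, 0],
    [0, 0, 0],
    [0, 0, 0],
    [0, 0, 0],
    [0, 0, 0],
    [0, 0, 0],
    [0, 0, 0],
    [0, 0, 0],
    [0, 0, 0],
    [0, 0, 0]
  ],
  "fingers": [0, 0, 0, 0, 0, 0, 0, 0, 0, 0]
}}

```text
time: 2.65
position: [0.5305, 0.2488, 0.0219]
tool_rot: [-1.572, -0.067, 0.074]
ft_force: [-0.3, 0.2, 0.4]
grip_width: 0.499
```

Emit:
{"fn": "play_rows", "kwargs": {
  "translation": [
    [0, 8, 0],
    [0, 7, 0],
    [0, 0, 0],
    [0, 0, 0],
    [0, 0, 0],
    [0, 0, 0],
    [0, 0, 0],
    [0, 0, 0],
    [0, 0, 0],
    [0, 0, 0]
  ],
  "turn": [
    [0, 0, 0],
    [0, 0, 0],
    [0, 0, 0],
    [0, 0, 0],
    [0, 0, 0],
    [0, 0, 0],
    [0, 0, 0],
    [0, 0, 0],
    [0, 0, 0],
    [0, 0, 0]
  ],
  "fingers": [0, 0, 0, -1, -1, -1, -1, -1, -1, -1],
  "grip_force": 40
}}

```text
time: 3.48
position: [0.5326, 0.2496, 0.0099]
tool_rot: [-1.57, -0.072, 0.071]
ft_force: [0.1, -0.9, 1.8]
grip_width: 0.132
```

Run:
```python
from h import *
show()
```

```text
t 3.48 p [0.5326 0.2496 0.0099] F [ 0.1  -0.88  1.77] T [-0.09  0.06 -0.01] g 0.132 yaw 5.22 
q [-0.63  0.39  0.18  1.83 -0.08  0.93  1.24] 
 [[ 9.959e-01  4.000e-04 -9.090e-02]
 [ 9.090e-02 -0.000e+00  9.959e-01]
 [ 4.000e-04 -1.000e+00 -0.000e+00]]
```

Emit:
{"fn": "play_rows", "kwargs": {
  "translation": [
    [0, -5, 0],
    [0, -15, 0],
    [0, -25, 0],
    [0, -30, 0],
    [0, -30, 0],
    [0, -30, 0],
    [0, -25, 0],
    [7, -10, -20],
    [7, 0, -30],
    [7, 0, -30]
  ],
  "turn": [
    [0, 0, 0],
    [0, 0, 0],
    [0, 0, 0],
    [0, 0, 0],
    [0, 0, 0],
    [0, 0, 0],
    [0, 0, 0],
    [0, 0, 0],
    [0, 0, 0],
    [0, 0, 0]
  ],
  "fingers": [-1, -1, -1, -1, -1, -1, -1, -1, -1, -1]
}}

```text
time: 4.32
position: [0.5611, 0.1726, 0.181]
tool_rot: [-1.568, -0.076, 0.072]
ft_force: [-0.2, -1.0, -2.1]
grip_width: 0.134
```

Emit:
{"fn": "play_rows", "kwargs": {
  "translation": [
    [7, 0, -30],
    [7, 0, -30],
    [7, 0, -30],
    [7, 0, -30],
    [7, 0, -30],
    [7, 0, -30],
    [7, 0, -30],
    [7, 0, -30],
    [7, 0, -30],
    [7, 0, -30]
  ],
  "turn": [
    [0, 0, 0],
    [0, 0, 0],
    [0, 0, 0],
    [0, 0, 0],
    [0, 0, 0],
    [0, 0, 0],
    [0, 0, 0],
    [0, 0, 0],
    [0, 0, 0],
    [0, 0, 0]
  ],
  "fingers": [-1, -1, -1, -1, -1, -1, -1, -1, -1, -1]
}}

```text
time: 5.15
position: [0.6577, -0.1214, 0.1795]
tool_rot: [-1.569, -0.072, 0.072]
ft_force: [-0.3, -0.5, -1.3]
grip_width: 0.131
```

Emit:
{"fn": "play_rows", "kwargs": {
  "translation": [
    [7, 0, -30],
    [7, 0, -30],
    [2, 0, -10],
    [0, 0, 0],
    [0, 0, 0],
    [0, 0, 0],
    [0, 0, 0],
    [0, 0, 0],
    [0, 0, 0],
    [0, 0, 0]
  ],
  "turn": [
    [0, 0, 0],
    [0, 0, 0],
    [0, 0, 0],
    [0, 0.07, 0],
    [0, 0.07, 0],
    [0, 0.07, 0],
    [0, 0.07, 0],
    [0, 0.07, 0],
    [0, 0, 0],
    [0, 0, 0]
  ],
  "fingers": [-1, -1, -1, -1, -1, -1, -1, -1, -1, -1]
}}

```text
time: 5.98
position: [0.6799, -0.1878, 0.1793]
tool_rot: [-1.561, 0.202, -0.201]
ft_force: [0.0, -0.1, -1.7]
grip_width: 0.132
```

Run:
```python
from h import *
show()
ci=ctrl.camera_info('wrist');im=ctrl.get_image('wrist')
cv2.imwrite('pics/w2.png',im); np.savez('w2.npz',**ci); print(-ci['R'].T@ci['t'])
```

```text
t 5.98 p [ 0.6799 -0.1878  0.1793] F [ 0.02 -0.14 -1.69] T [0.   0.03 0.04] g 0.132 yaw -14.68 
q [-0.11  0.49  0.49  1.37 -0.23  1.34  1.7 ] 
 [[ 9.674e-01 -6.000e-04  2.533e-01]
 [-2.533e-01  6.000e-04  9.674e-01]
 [-7.000e-04 -1.000e+00  4.000e-04]]
[ 0.60928449 -0.16856002  0.34139899]
```

View pics/w2.png

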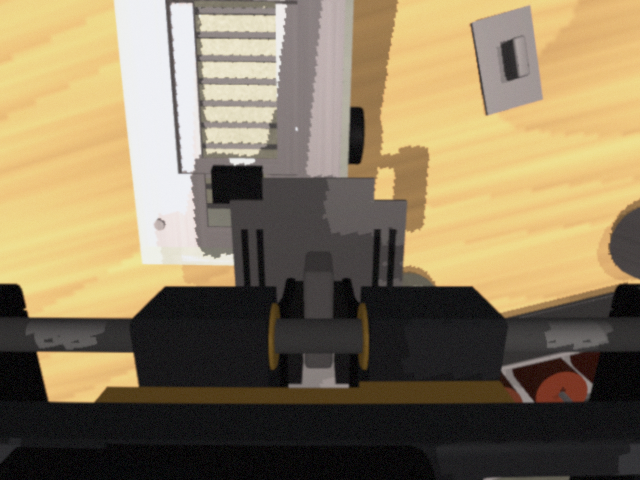

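Emit:
{"fn": "play_rows", "kwargs": {
  "translation": [
    [5, -15, -15],
    [5, -15, -15],
    [5, -15, -15],
    [5, -15, -15],
    [0, -10, -10],
    [0, 0, 0],
    [0, 0, 0],
    [0, 0, 0],
    [0, 0, 0],
    [0, 0, 0]
  ],
  "turn": [
    [0, 0, 0],
    [0, 0, 0],
    [0, 0, 0],
    [0, 0, 0],
    [0, 0, 0],
    [0, 0, 0],
    [0, 0, 0],
    [0, 0, 0],
    [0, 0, 0],
    [0, 0, 0]
  ],
  "fingers": [-1, -1, -1, -1, -1, -1, -1, -1, -1, -1]
}}

```text
time: 6.87
position: [0.6815, -0.2595, 0.2483]
tool_rot: [-1.56, 0.203, -0.2]
ft_force: [-0.2, 0.4, -1.9]
grip_width: 0.136
```

Run:
```python
from h import *
show()
ci=ctrl.camera_info('wrist');im=ctrl.get_image('wrist')
cv2.imwrite('pics/w3.png',im); np.savez('w3.npz',**ci); print(-ci['R'].T@ci['t'])
```

```text
t 6.87 p [ 0.6815 -0.2595  0.2483] F [-0.18  0.41 -1.9 ] T [ 0.02 -0.06 -0.04] g 0.136 yaw -14.7 
q [ 0.    0.52  0.51  1.19 -0.25  1.49  1.79] 
 [[ 0.9672 -0.0015  0.2538]
 [-0.2538  0.0015  0.9672]
 [-0.0018 -1.      0.0011]]
[ 0.6110483  -0.24040392  0.41046656]
```

View pics/w3.png

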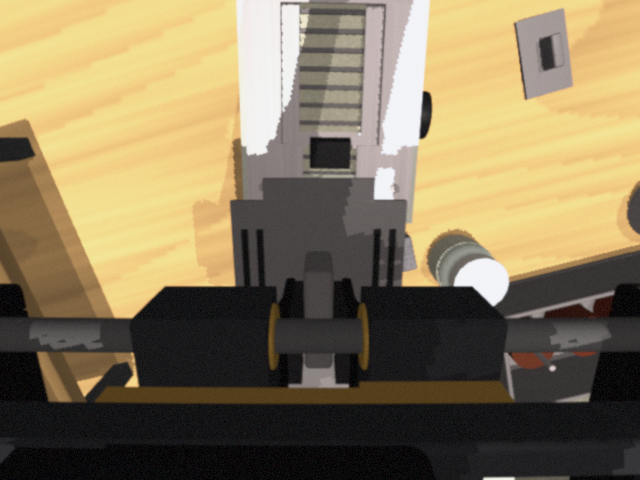

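Run:
```python
import cv2
im=cv2.imread('pics/w3.png')
cv2.imwrite('pics/w3c.png',cv2.resize(im[0:200,225:445],None,fx=3.6,fy=3,interpolation=cv2.INTER_CUBIC))
```

```text
(no output)
```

View pics/w3c.png

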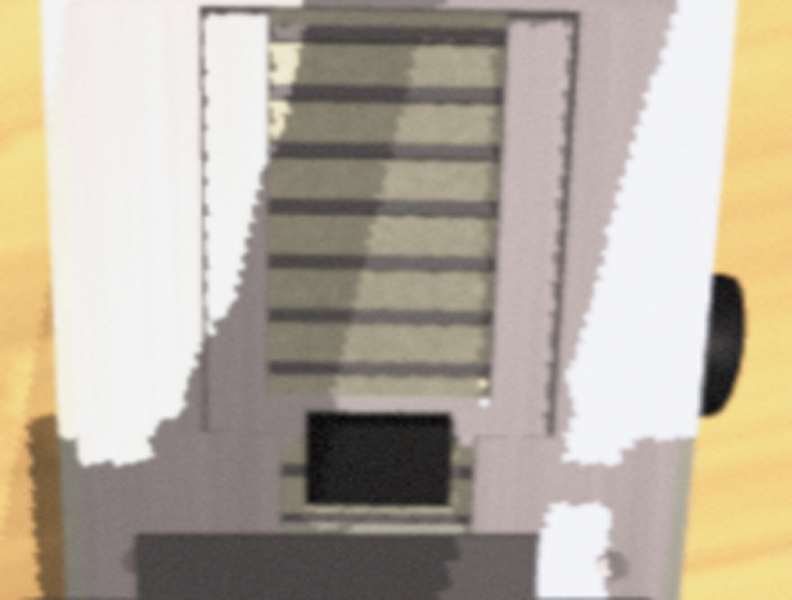

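Run:
```python
from h import *
ci=dict(np.load('w3.npz'))
def cr(p): return np.array(p,float)/[3.6,3]+[225,0]-0.35
def rep(n,p,z):
    P=onplane(ci,cr(p),z);print(n,P.round(4)[:,:2].tolist())
    print('  lens',np.linalg.norm(np.roll(P,-1,0)-P,axis=1).round(4))
    for a,b,o in ((0,3,0),(1,2,0),(0,1,90),(3,2,90)):
        d=P[b]-P[a];print('  ang',round(np.degrees(np.arctan2(d[1],d[0]))-o,2),end='')
    print('\n  mean',P.mean(0));return P
for z in (.065,.069,.073):
    P=rep('opening',[[201,9],[578,12],[553,435],[206,432]],z)
P=rep('ledge',[[268,60],[504,60],[490,390],[268,390]],.060)
P=rep('outer',[[42,60],[737,60],[692,440],[60,440]],.069)
print(onplane(ci,cr([[307,413],[449,413],[449,503],[307,503]]),.073))
# cover geometry from w3: top z = TCPz-.0099+.004
P=onplane(ci,[[232,200],[406,200],[263,178],[375.5,178]],.2483-.0059);print(P)
p=np.array([.6815,-.2595,.2483]);a=np.radians(-14.7);R=np.array([[np.cos(a),-np.sin(a)],[np.sin(a),np.cos(a)]])
print(((P-p)[:,:2]@R).round(4))
```

```text
opening [[0.5005, -0.2425], [0.5228, -0.1599], [0.6311, -0.1897], [0.6085, -0.2724]]
  lens [0.0856 0.1123 0.0858 0.1121]
  ang -15.49  ang -15.38  ang -15.11  ang -15.27
  mean [ 0.56570337 -0.21610915  0.065     ]
opening [[0.5018, -0.2425], [0.5238, -0.1608], [0.6308, -0.1903], [0.6085, -0.272]]
  lens [0.0846 0.111  0.0848 0.1108]
  ang -15.49  ang -15.38  ang -15.11  ang -15.27
  mean [ 0.5662284  -0.21639045  0.069     ]
opening [[0.503, -0.2424], [0.5248, -0.1617], [0.6306, -0.1908], [0.6085, -0.2717]]
  lens [0.0836 0.1097 0.0838 0.1095]
  ang -15.49  ang -15.38  ang -15.11  ang -15.27
  mean [ 0.56675342 -0.21667175  0.073     ]
ledge [[0.5151, -0.231], [0.529, -0.178], [0.6147, -0.2013], [0.6007, -0.2546]]
  lens [0.0548 0.0888 0.0551 0.0888]
  ang -15.43  ang -15.23  ang -14.63  ang -14.69
  mean [ 0.56487018 -0.21621794  0.06      ]
outer [[0.5044, -0.2807], [0.5442, -0.1283], [0.6408, -0.1575], [0.6016, -0.3072]]
  lens [0.1575 0.1009 0.1547 0.1007]
  ang -15.27  ang -16.84  ang -14.63  ang -14.7
  mean [ 0.5727568  -0.21843912  0.069     ]
[[ 0.60961125 -0.24672682  0.073     ]
 [ 0.61826463 -0.21372889  0.073     ]
 [ 0.64315492 -0.21970639  0.073     ]
 [ 0.63431918 -0.25336467  0.073     ]]
[[ 0.62767455 -0.28449714  0.2424    ]
 [ 0.64758226 -0.20879975  0.2424    ]
 [ 0.62184277 -0.26815128  0.2424    ]
 [ 0.63450415 -0.21998386  0.2424    ]]
[[-0.0457 -0.0378]
 [-0.0457  0.0404]
 [-0.0555 -0.0235]
 [-0.0555  0.0263]]
```

Emit:
{"fn": "play_rows", "kwargs": {
  "translation": [
    [-12.3, 8, 1.2],
    [-12.3, 12, 1.2],
    [-12.3, 13, 1.2],
    [-12.3, 13, 1.2],
    [-12.3, 13, 1.2],
    [-12.3, 13, 1.2],
    [-12.3, 13, 1.1],
    [-12.3, 13, 1.1],
    [-12.3, 13, 1.1],
    [-12.3, 12, 1.1]
  ],
  "turn": [
    [0, 0, 0],
    [0, 0, 0],
    [0, 0, 0],
    [0, 0, 0],
    [0, 0, 0],
    [0, 0, 0],
    [0, 0, 0],
    [0, 0, 0],
    [0, 0, 0],
    [0, 0.009, 0]
  ],
  "fingers": [-1, -1, -1, -1, -1, -1, -1, -1, -1, -1]
}}

```text
time: 7.75
position: [0.5647, -0.2177, 0.1256]
tool_rot: [-1.56, 0.21, -0.209]
ft_force: [0.3, 0.6, -2.3]
grip_width: 0.137
```

Emit:
{"fn": "play_rows", "kwargs": {
  "translation": [
    [0, 0, 0],
    [0, 0, 0],
    [0, 0, 0],
    [0, 0, 0],
    [0, 0, 0],
    [0, 0, 0],
    [0, 0, 0],
    [0, 0, 0],
    [0, 0, 0],
    [0, 0, 0]
  ],
  "turn": [
    [0, 0, -0.05],
    [0, 0, -0.05],
    [0, 0, -0.05],
    [0, 0, -0.05],
    [0, 0, -0.05],
    [0, 0, -0.05],
    [0, 0, -0.05],
    [0, 0, 0],
    [0, 0, 0],
    [0, 0, 0]
  ],
  "fingers": [-1, -1, -1, -1, -1, -1, -1, -1, -1, -1]
}}

```text
time: 8.58
position: [0.566, -0.2185, 0.127]
tool_rot: [-1.59, -0.066, -0.483]
ft_force: [0.2, 0.4, -1.6]
grip_width: 0.131
```

```bash
cat >> h.py <<'E'
C0=np.array([.5654,-.2171]); A=np.radians(-15.2)
E1=np.array([np.cos(A),np.sin(A)]);E2=np.array([-np.sin(A),np.cos(A)])
GX,GZ=.0073,.0099
def cov():
    s,R=show()
    p=s['position'];th=np.degrees(np.arcsin(R[2,0]))
    d=p[:2]-C0
    f=lambda cx,cz: p+R@np.array([cx+GX,GZ-cz,0])
    def b(P): return np.r_[(P[:2]-C0)@E1,(P[:2]-C0)@E2,P[2]]*1e3
    F=s['ft_force']
    print('tilt',th.round(2),'TCP box',b(p).round(1),'shoulder',b(f(-.053,0)).round(1),'liptop',b(f(-.063,.004)).round(1),'rear',b(f(.053,0)).round(1),
      'F box',(F[:2]@E1).round(2),(F[:2]@E2).round(2),F[2].round(2))
E
python3 - <<'E'
from h import *
cov()
cv2.imwrite('pics/s4.png',ctrl.get_image('scene'))
cv2.imwrite('pics/w4.png',ctrl.get_image('wrist'))
E
```

```text
t 8.58 p [ 0.566  -0.2185  0.127 ] F [ 0.23  0.42 -1.55] T [0.09 0.51 0.01] g 0.131 yaw -15.31 
q [-0.16  0.05  0.52  2.02 -0.08  0.73  1.71] 
 [[ 9.061e-01  3.306e-01  2.640e-01]
 [-2.481e-01 -9.030e-02  9.645e-01]
 [ 3.427e-01 -9.394e-01  1.000e-04]]
tilt 20.04 TCP box [  0.9  -1.2 127. ] shoulder [-38.6  -1.1 102. ] liptop [-49.4  -1.1 102.4] rear [ 61.   -1.3 138.4] F box 0.11 0.46 -1.55
```

View pics/w4.png

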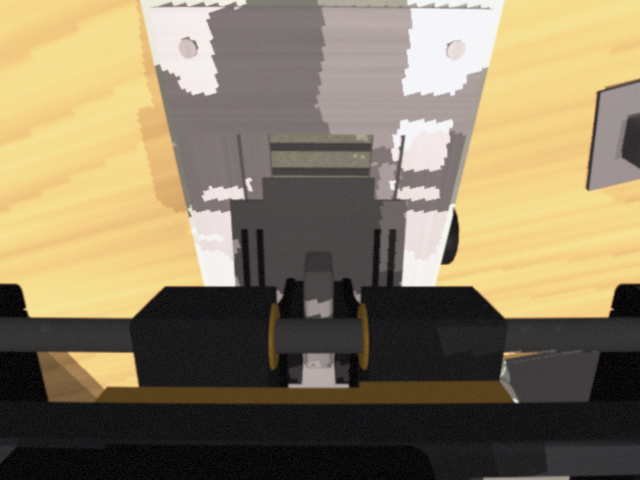

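View pics/s4.png

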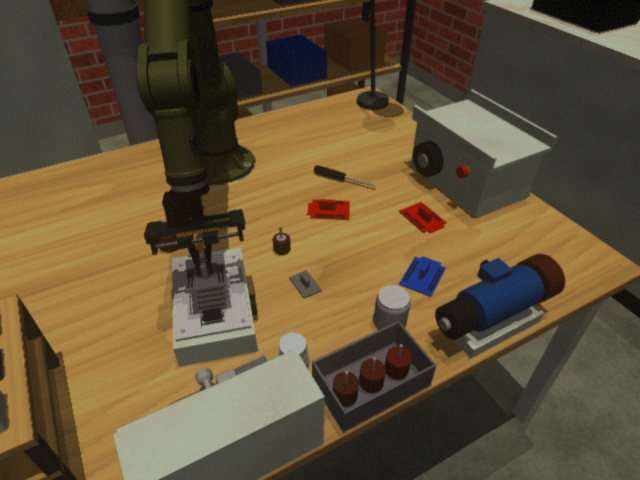

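Run:
```python
from h import *
im=cv2.imread('pics/w4.png')
cv2.imwrite('pics/w4c.png',cv2.resize(im[100:240,215:425],None,fx=3.8,fy=3.8,interpolation=cv2.INTER_CUBIC))
ci=ctrl.camera_info('wrist');np.savez('w4.npz',**ci)
P=onplane(ci,[[239,133],[404,133],[248,198],[396,198],[270,135],[372,135]],.065)
print((np.c_[(P[:,:2]-C0)@E1,(P[:,:2]-C0)@E2]*1e3).round(1))
s=ctrl.get_state();R=Rot.from_rotvec(s['tool_rot']).as_matrix()
for px in ([232,200],[406,200],[263,178],[376,178]):
  c,d=ray(ci,[px]);c=R.T@(c-s['position']);d=R.T@d[0];print((c+d*((.0059-c[1])/d[1]))*1e3)
```

```text
[[-56.  -41. ]
 [-55.9  43.7]
 [-18.1 -40.5]
 [-17.9  44. ]
 [-54.9 -25.1]
 [-54.8  27.3]]
[-45.8219429    5.9        -37.79502521]
[-45.77907556   5.9         40.37160648]
[-55.60206248   5.9        -23.47265982]
[-55.57740298   5.9         26.4804713 ]
```

View pics/w4c.png

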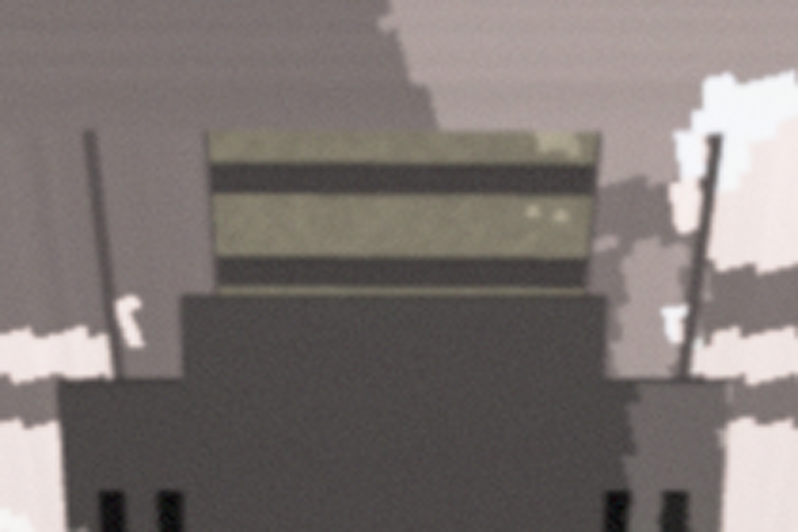

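Emit:
{"fn": "play_rows", "kwargs": {
  "translation": [
    [-1.7, 4.7, 0.4],
    [-1.7, 4.7, 0.4],
    [-1.7, 4.7, 0.4],
    [-1.7, 4.7, 0],
    [-1.7, 4.7, 0],
    [-1.7, 4.7, 0],
    [0, 0, 0],
    [0, 0, 0],
    [0, 0, 0],
    [0, 0, 0]
  ],
  "turn": [
    [0, 0, 0],
    [0, 0, 0],
    [0, 0, 0],
    [0, 0, 0],
    [0, 0, 0],
    [0, 0, 0],
    [0, 0, 0],
    [0, 0, 0],
    [0, 0, 0],
    [0, 0, 0]
  ],
  "fingers": [-1, -1, -1, -1, -1, -1, -1, -1, -1, -1]
}}

```text
time: 9.52
position: [0.5662, -0.2177, 0.097]
tool_rot: [-1.59, -0.066, -0.484]
ft_force: [-0.8, 0.7, -1.8]
grip_width: 0.137
```

Run:
```python
from h import *
cov()
im=ctrl.get_image('wrist')
cv2.imwrite('pics/w5c.png',cv2.resize(im[100:240,215:425],None,fx=3.8,fy=3.8,interpolation=cv2.INTER_CUBIC))
```

```text
t 9.52 p [ 0.5662 -0.2177  0.097 ] F [-0.77  0.7  -1.77] T [0.14 0.49 0.06] g 0.137 yaw -15.35 
q [-0.15  0.09  0.51  2.05 -0.12  0.66  1.74] 
 [[ 9.056e-01  3.314e-01  2.647e-01]
 [-2.486e-01 -9.090e-02  9.643e-01]
 [ 3.436e-01 -9.391e-01  1.000e-04]]
tilt 20.1 TCP box [ 0.9 -0.4 97. ] shoulder [-38.6  -0.3  72. ] liptop [-49.4  -0.3  72.3] rear [ 60.9  -0.5 108.4] F box -0.93 0.47 -1.77
```

View pics/w5c.png

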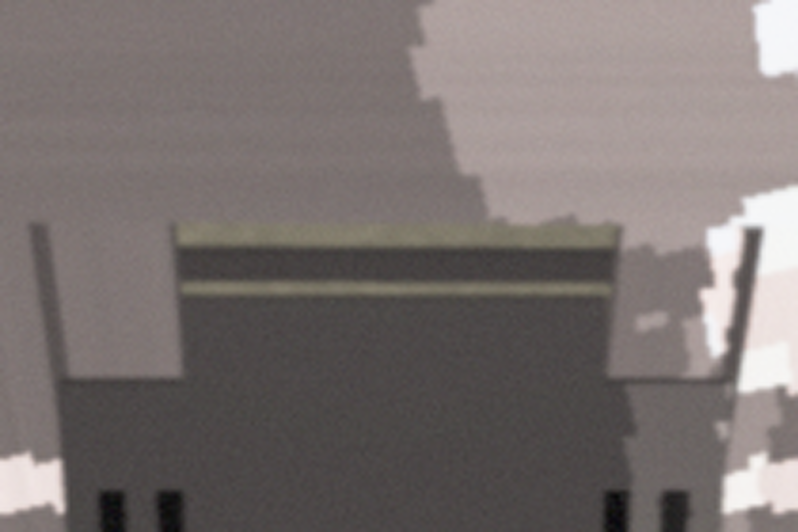

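Emit:
{"fn": "play_rows", "kwargs": {
  "translation": [
    [-0.7, 1.9, 0.1],
    [-0.7, 1.9, 0.1],
    [-0.7, 1.9, 0.1],
    [-0.35, 0.95, 0],
    [0, 0, 0],
    [-0.2, 0.47, 0],
    [-0.2, 0.47, 0],
    [-0.2, 0.47, 0],
    [-0.1, 0.47, 0],
    [0, 0, 0]
  ],
  "turn": [
    [0, 0, 0],
    [0, 0, 0],
    [0, 0, 0],
    [0, 0, 0],
    [0, 0, 0],
    [0, 0, 0],
    [0, 0, 0],
    [0, 0, 0],
    [0, 0, 0],
    [0, 0, 0]
  ],
  "fingers": [-1, -1, -1, -1, -1, -1, -1, -1, -1, -1]
}}

```text
time: 10.4
position: [0.5659, -0.2172, 0.0874]
tool_rot: [-1.59, -0.065, -0.484]
ft_force: [-0.0, -0.6, -1.3]
grip_width: 0.134
```

Emit:
{"fn": "play_rows", "kwargs": {
  "translation": [
    [-0.2, 0.47, 0],
    [-0.2, 0.47, 0],
    [-0.2, 0.47, 0],
    [-0.1, 0.47, 0],
    [0, 0, 0],
    [0, 0, 0],
    [0, 0, 0],
    [0, 0, 0],
    [0, 0, 0],
    [0, 0, 0]
  ],
  "turn": [
    [0, 0, 0],
    [0, 0, 0],
    [0, 0, 0],
    [0, 0, 0],
    [0, 0, 0],
    [0, 0, 0],
    [0, 0, 0],
    [0, 0, 0],
    [0, 0, 0],
    [0, 0, 0]
  ],
  "fingers": [-1, -1, -1, -1, -1, -1, -1, -1, -1, -1]
}}

```text
time: 11.23
position: [0.5659, -0.2172, 0.0855]
tool_rot: [-1.59, -0.066, -0.484]
ft_force: [-0.7, 0.3, -1.2]
grip_width: 0.135
```

Run:
```python
from h import *
cov()
```

```text
t 11.23 p [ 0.5659 -0.2172  0.0855] F [-0.67  0.32 -1.23] T [0.19 0.46 0.02] g 0.135 yaw -15.34 
q [-0.15  0.11  0.51  2.06 -0.14  0.64  1.75] 
 [[ 9.059e-01  3.308e-01  2.645e-01]
 [-2.485e-01 -9.070e-02  9.644e-01]
 [ 3.430e-01 -9.393e-01  1.000e-04]]
tilt 20.06 TCP box [ 0.6  0.  85.5] shoulder [-39.    0.1  60.5] liptop [-49.7   0.1  60.9] rear [60.6 -0.1 96.9] F box -0.73 0.13 -1.23
```

Emit:
{"fn": "play_rows", "kwargs": {
  "translation": [
    [-0.2, 0.47, 0],
    [-0.2, 0.47, 0],
    [-0.1, 0.47, 0],
    [-0.2, 0.47, 0],
    [0, 0, 0],
    [0, 0, 0],
    [0, 0, 0],
    [0, 0, 0],
    [0, 0, 0],
    [0, 0, 0]
  ],
  "turn": [
    [0, 0, 0],
    [0, 0, 0],
    [0, 0, 0],
    [0, 0, 0],
    [0, 0, 0],
    [0, 0, 0],
    [0, 0, 0],
    [0, 0, 0],
    [0, 0, 0],
    [0, 0, 0]
  ],
  "fingers": [-1, -1, -1, -1, -1, -1, -1, -1, -1, -1]
}}

```text
time: 12.07
position: [0.5659, -0.2173, 0.0835]
tool_rot: [-1.59, -0.065, -0.484]
ft_force: [-0.7, 0.2, -0.3]
grip_width: 0.136
```

Run:
```python
from h import *
cov()
```

```text
t 12.07 p [ 0.5659 -0.2173  0.0835] F [-0.68  0.22 -0.26] T [0.2  0.5  0.03] g 0.136 yaw -15.35 
q [-0.15  0.11  0.51  2.06 -0.14  0.64  1.76] 
 [[ 9.058e-01  3.308e-01  2.646e-01]
 [-2.486e-01 -9.070e-02  9.644e-01]
 [ 3.430e-01 -9.393e-01  1.000e-04]]
tilt 20.06 TCP box [ 0.6 -0.  83.5] shoulder [-39.    0.1  58.5] liptop [-49.7   0.1  58.9] rear [60.6 -0.2 94.9] F box -0.71 0.04 -0.26
```

Emit:
{"fn": "play_rows", "kwargs": {
  "translation": [
    [-0.2, 0.47, 0],
    [0, 0, 0],
    [-0.2, 0.47, 0],
    [0, 0, 0],
    [-0.1, 0.47, 0],
    [0, 0, 0],
    [0, 0, 0],
    [0, 0, 0],
    [0, 0, 0],
    [0, 0, 0]
  ],
  "turn": [
    [0, 0, 0],
    [0, 0, 0],
    [0, 0, 0],
    [0, 0, 0],
    [0, 0, 0],
    [0, 0, 0],
    [0, 0, 0],
    [0, 0, 0],
    [0, 0, 0],
    [0, 0, 0]
  ],
  "fingers": [-1, -1, -1, -1, -1, -1, -1, -1, -1, -1]
}}

```text
time: 12.9
position: [0.5663, -0.2174, 0.0825]
tool_rot: [-1.59, -0.066, -0.485]
ft_force: [-2.0, 1.6, 5.7]
grip_width: 0.134
```

Run:
```python
from h import *
cov()
```

```text
t 12.9 p [ 0.5663 -0.2174  0.0825] F [-2.05  1.64  5.74] T [0.26 0.8  0.05] g 0.134 yaw -15.35 
q [-0.14  0.12  0.51  2.06 -0.15  0.63  1.76] 
 [[ 9.056e-01  3.315e-01  2.646e-01]
 [-2.486e-01 -9.070e-02  9.644e-01]
 [ 3.437e-01 -9.391e-01  3.000e-04]]
tilt 20.1 TCP box [ 0.9 -0.  82.5] shoulder [-38.6   0.1  57.5] liptop [-49.4   0.1  57.8] rear [61.  -0.2 94. ] F box -2.41 1.04 5.74
```

Emit:
{"fn": "play_rows", "kwargs": {
  "translation": [
    [0.1, -0.28, 0],
    [-0.94, -0.34, 0],
    [-0.94, -0.34, 0],
    [-0.94, -0.34, 0],
    [-0.94, -0.34, 0],
    [-0.94, -0.34, 0],
    [0, 0, 0],
    [0, 0, 0],
    [0, 0, 0],
    [0, 0, 0]
  ],
  "turn": [
    [0, 0, 0],
    [0, 0, 0],
    [0, 0, 0],
    [0, 0, 0],
    [0, 0, 0],
    [0, 0, 0],
    [0, 0, 0],
    [0, 0, 0],
    [0, 0, 0],
    [0, 0, 0]
  ],
  "fingers": [-1, -1, -1, -1, -1, -1, -1, -1, -1, -1]
}}

```text
time: 13.73
position: [0.5616, -0.2161, 0.0827]
tool_rot: [-1.59, -0.066, -0.485]
ft_force: [3.1, -0.5, 4.1]
grip_width: 0.136
```

Run:
```python
from h import *
cov()
```

```text
t 13.73 p [ 0.5616 -0.2161  0.0827] F [ 3.09 -0.52  4.14] T [-0.09 -0.39  0.04] g 0.136 yaw -15.34 
q [-0.15  0.1   0.51  2.07 -0.14  0.63  1.75] 
 [[ 9.055e-01  3.318e-01  2.646e-01]
 [-2.484e-01 -9.100e-02  9.644e-01]
 [ 3.441e-01 -9.389e-01  1.000e-04]]
tilt 20.12 TCP box [-3.9 -0.  82.7] shoulder [-43.4   0.1  57.7] liptop [-54.2   0.1  58. ] rear [56.1 -0.2 94.2] F box 3.12 0.31 4.14
```

Emit:
{"fn": "play_rows", "kwargs": {
  "translation": [
    [0.06, -0.17, 0],
    [-0.94, -0.34, 0],
    [-0.94, -0.34, 0],
    [-0.94, -0.34, 0],
    [-0.94, -0.34, 0],
    [0, 0, 0],
    [0, 0, 0],
    [0, 0, 0],
    [0, 0, 0],
    [0, 0, 0]
  ],
  "turn": [
    [0, 0, 0],
    [0, 0, 0],
    [0, 0, 0],
    [0, 0, 0],
    [0, 0, 0],
    [0, 0, 0],
    [0, 0, 0],
    [0, 0, 0],
    [0, 0, 0],
    [0, 0, 0]
  ],
  "fingers": [-1, -1, -1, -1, -1, -1, -1, -1, -1, -1]
}}

```text
time: 14.57
position: [0.5573, -0.2149, 0.0825]
tool_rot: [-1.59, -0.065, -0.484]
ft_force: [3.2, -1.2, 4.7]
grip_width: 0.133
```

Run:
```python
from h import *
cov()
im=ctrl.get_image('wrist')
cv2.imwrite('pics/w6c.png',cv2.resize(im[120:240,215:425],None,fx=3.8,fy=3.8,interpolation=cv2.INTER_CUBIC))
```

```text
t 14.57 p [ 0.5573 -0.2149  0.0825] F [ 3.19 -1.22  4.7 ] T [-0.19 -0.39  0.03] g 0.133 yaw -15.35 
q [-0.15  0.09  0.51  2.08 -0.13  0.63  1.75] 
 [[ 9.058e-01  3.308e-01  2.647e-01]
 [-2.487e-01 -9.060e-02  9.643e-01]
 [ 3.430e-01 -9.393e-01  1.000e-04]]
tilt 20.06 TCP box [-8.4 -0.  82.5] shoulder [-48.    0.1  57.6] liptop [-58.7   0.1  57.9] rear [51.6 -0.2 93.9] F box 3.4 -0.34 4.7
```

View pics/w6c.png

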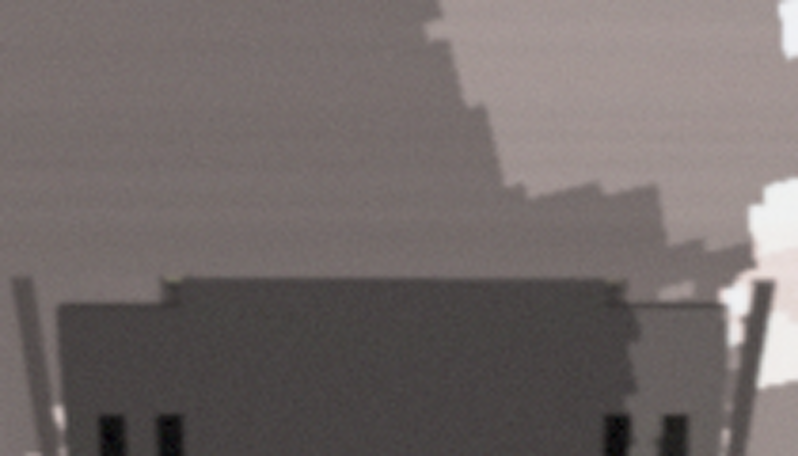

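Emit:
{"fn": "play_rows", "kwargs": {
  "translation": [
    [0.06, -0.17, 0],
    [-0.94, -0.34, 0],
    [-0.94, -0.34, 0],
    [-0.94, -0.34, 0],
    [0, 0, 0],
    [-0.47, -0.17, 0],
    [0, 0, 0],
    [0, 0, 0],
    [0, 0, 0],
    [0, 0, 0]
  ],
  "turn": [
    [0, 0, 0],
    [0, 0, 0],
    [0, 0, 0],
    [0, 0, 0],
    [0, 0, 0],
    [0, 0, 0],
    [0, 0, 0],
    [0, 0, 0],
    [0, 0, 0],
    [0, 0, 0]
  ],
  "fingers": [-1, -1, -1, -1, -1, -1, -1, -1, -1, -1]
}}

```text
time: 15.45
position: [0.5539, -0.2139, 0.0826]
tool_rot: [-1.59, -0.065, -0.484]
ft_force: [2.8, -0.6, 5.1]
grip_width: 0.131
```

Run:
```python
from h import *
cov()
```

```text
t 15.45 p [ 0.5539 -0.2139  0.0826] F [ 2.76 -0.64  5.1 ] T [-0.18 -0.42  0.01] g 0.131 yaw -15.35 
q [-0.15  0.09  0.51  2.09 -0.12  0.63  1.74] 
 [[ 9.059e-01  3.307e-01  2.646e-01]
 [-2.486e-01 -9.060e-02  9.644e-01]
 [ 3.429e-01 -9.394e-01  1.000e-04]]
tilt 20.05 TCP box [-12.    0.   82.6] shoulder [-51.5   0.1  57.6] liptop [-62.3   0.2  58. ] rear [48.1 -0.1 94. ] F box 2.83 0.11 5.1
```

Emit:
{"fn": "play_rows", "kwargs": {
  "translation": [
    [-0.42, -0.3, 0],
    [0, 0, 0],
    [-0.47, -0.17, 0],
    [0, 0, 0],
    [-0.47, -0.17, 0],
    [0, 0, 0],
    [0, 0, 0],
    [0, 0, 0],
    [0, 0, 0],
    [0, 0, 0]
  ],
  "turn": [
    [0, 0, 0],
    [0, 0, 0],
    [0, 0, 0],
    [0, 0, 0],
    [0, 0, 0],
    [0, 0, 0],
    [0, 0, 0],
    [0, 0, 0],
    [0, 0, 0],
    [0, 0, 0]
  ],
  "fingers": [-1, -1, -1, -1, -1, -1, -1, -1, -1, -1]
}}

```text
time: 16.28
position: [0.5522, -0.2135, 0.0826]
tool_rot: [-1.59, -0.065, -0.484]
ft_force: [2.8, -0.9, 2.8]
grip_width: 0.132
```

Run:
```python
from h import *
cov()
```

```text
t 16.28 p [ 0.5522 -0.2135  0.0826] F [ 2.78 -0.89  2.84] T [-0.09 -0.39 -0.05] g 0.132 yaw -15.35 
q [-0.15  0.08  0.51  2.09 -0.12  0.63  1.74] 
 [[ 9.060e-01  3.304e-01  2.646e-01]
 [-2.486e-01 -9.060e-02  9.644e-01]
 [ 3.426e-01 -9.395e-01  1.000e-04]]
tilt 20.04 TCP box [-13.6   0.   82.6] shoulder [-53.2   0.1  57.6] liptop [-63.9   0.1  58. ] rear [46.4 -0.1 94. ] F box 2.91 -0.14 2.84
```

Emit:
{"fn": "play_rows", "kwargs": {
  "translation": [
    [-0.47, -0.17, 0],
    [0, 0, 0],
    [0, 0, 0],
    [-0.47, -0.17, 0],
    [0, 0, 0],
    [0, 0, 0],
    [0, 0, 0],
    [0, 0, 0],
    [0, 0, 0],
    [0, 0, 0]
  ],
  "turn": [
    [0, 0, 0],
    [0, 0, 0],
    [0, 0, 0],
    [0, 0, 0],
    [0, 0, 0],
    [0, 0, 0],
    [0, 0, 0],
    [0, 0, 0],
    [0, 0, 0],
    [0, 0, 0]
  ],
  "fingers": [-1, -1, -1, -1, -1, -1, -1, -1, -1, -1]
}}

```text
time: 17.12
position: [0.5515, -0.2133, 0.0827]
tool_rot: [-1.59, -0.066, -0.484]
ft_force: [4.6, -2.1, 3.0]
grip_width: 0.133
```

Run:
```python
from h import *
cov()
```

```text
t 17.12 p [ 0.5515 -0.2133  0.0827] F [ 4.56 -2.07  3.04] T [-0.17 -0.65 -0.03] g 0.133 yaw -15.35 
q [-0.15  0.08  0.51  2.1  -0.12  0.63  1.74] 
 [[ 9.058e-01  3.309e-01  2.646e-01]
 [-2.486e-01 -9.070e-02  9.644e-01]
 [ 3.431e-01 -9.393e-01  1.000e-04]]
tilt 20.07 TCP box [-14.4   0.   82.7] shoulder [-53.9   0.1  57.8] liptop [-64.7   0.2  58.1] rear [45.7 -0.1 94.1] F box 4.94 -0.8 3.04
```

Emit:
{"fn": "play_rows", "kwargs": {
  "translation": [
    [-0.28, -0.1, 0],
    [0, 0, 0],
    [0, 0, 0],
    [0, 0, 0],
    [0, 0, 0],
    [0, 0, 0],
    [0, 0, 0],
    [0, 0, 0],
    [0, 0, 0],
    [0, 0, 0]
  ],
  "turn": [
    [0, 0, 0],
    [0, 0, 0],
    [0, 0, 0],
    [0, 0, 0],
    [0, 0, 0],
    [0, 0, 0],
    [0, 0, 0],
    [0, 0, 0],
    [0, 0, 0],
    [0, 0, 0]
  ],
  "fingers": [-1, -1, -1, -1, -1, -1, -1, -1, -1, -1]
}}

```text
time: 17.95
position: [0.5515, -0.2133, 0.0829]
tool_rot: [-1.59, -0.066, -0.484]
ft_force: [4.4, -1.4, 1.6]
grip_width: 0.129
```

Run:
```python
from h import *
cov()
```

```text
t 17.95 p [ 0.5515 -0.2133  0.0829] F [ 4.37 -1.43  1.56] T [-0.35 -0.82 -0.06] g 0.129 yaw -15.34 
q [-0.15  0.08  0.51  2.1  -0.12  0.63  1.74] 
 [[ 0.9056  0.3314  0.2646]
 [-0.2485 -0.0909  0.9644]
 [ 0.3437 -0.9391  0.    ]]
tilt 20.1 TCP box [-14.4   0.   82.9] shoulder [-53.9   0.1  57.9] liptop [-64.7   0.1  58.2] rear [45.6 -0.1 94.3] F box 4.59 -0.23 1.56
```

Emit:
{"fn": "play_rows", "kwargs": {
  "translation": [
    [0.28, 1.6, 0],
    [0.28, 1.6, 0],
    [0.28, 1.6, 0],
    [0.28, 1.6, 0],
    [0, 0, 0],
    [0, 0, 0],
    [0, 0, 0],
    [0, 0, 0],
    [0, 0, 0],
    [0, 0, 0]
  ],
  "turn": [
    [0, 0, 0.0349],
    [0, 0, 0.0349],
    [0, 0, 0.0349],
    [0, 0, 0.0349],
    [0, 0, 0],
    [0, 0, 0],
    [0, 0, 0],
    [0, 0, 0],
    [0, 0, 0],
    [0, 0, 0]
  ],
  "fingers": [-1, -1, -1, -1, -1, -1, -1, -1, -1, -1]
}}

```text
time: 18.78
position: [0.5543, -0.214, 0.0773]
tool_rot: [-1.582, 0.044, -0.377]
ft_force: [5.3, -0.4, 2.0]
grip_width: 0.133
```

Run:
```python
from h import *
cov()
```

```text
t 18.78 p [ 0.5543 -0.214   0.0773] F [ 5.32 -0.45  2.02] T [-0.23 -1.12  0.  ] g 0.133 yaw -15.36 
q [-0.14  0.19  0.51  1.97 -0.15  0.8   1.76] 
 [[ 9.426e-01  2.036e-01  2.648e-01]
 [-2.589e-01 -5.550e-02  9.643e-01]
 [ 2.110e-01 -9.775e-01  4.000e-04]]
tilt 12.18 TCP box [-11.5   0.1  77.3] shoulder [-54.1   0.2  57.9] liptop [-64.7   0.2  59.7] rear [49.5 -0.1 80.3] F box 5.25 0.96 2.02
```

Emit:
{"fn": "play_rows", "kwargs": {
  "translation": [
    [0.28, 1.62, 0],
    [0.28, 1.62, 0],
    [0.28, 1.62, 0],
    [0, 0, 0],
    [0, 0, 0],
    [0, 0, 0],
    [0, 0, 0],
    [0, 0, 0],
    [0, 0, 0],
    [0, 0, 0]
  ],
  "turn": [
    [0, 0, 0.0349],
    [0, 0, 0.0349],
    [0, 0, 0.0349],
    [0, 0, 0],
    [0, 0, 0],
    [0, 0, 0],
    [0, 0, 0],
    [0, 0, 0],
    [0, 0, 0],
    [0, 0, 0]
  ],
  "fingers": [-1, -1, -1, -1, -1, -1, -1, -1, -1, -1]
}}

```text
time: 19.62
position: [0.5558, -0.2145, 0.0727]
tool_rot: [-1.573, 0.126, -0.296]
ft_force: [6.0, -2.0, 2.1]
grip_width: 0.133
```

Run:
```python
from h import *
cov()
cv2.imwrite('pics/s7.png',cv2.resize(ctrl.get_image('scene')[200:380,130:310],None,fx=3.3,fy=3.3,interpolation=cv2.INTER_CUBIC))
cv2.imwrite('pics/w7.png',ctrl.get_image('wrist'))
```

```text
t 19.62 p [ 0.5558 -0.2145  0.0727] F [ 5.99 -1.99  2.14] T [-0.28 -1.15  0.03] g 0.133 yaw -15.37 
q [-0.12  0.27  0.51  1.88 -0.18  0.93  1.77] 
 [[ 9.586e-01  1.045e-01  2.650e-01]
 [-2.635e-01 -2.820e-02  9.642e-01]
 [ 1.082e-01 -9.941e-01  5.000e-04]]
tilt 6.21 TCP box [-9.9 -0.  72.7] shoulder [-54.3   0.1  57.9] liptop [-64.7   0.1  60.8] rear [51.1 -0.2 69.4] F box 6.3 -0.35 2.14
```

View pics/s7.png

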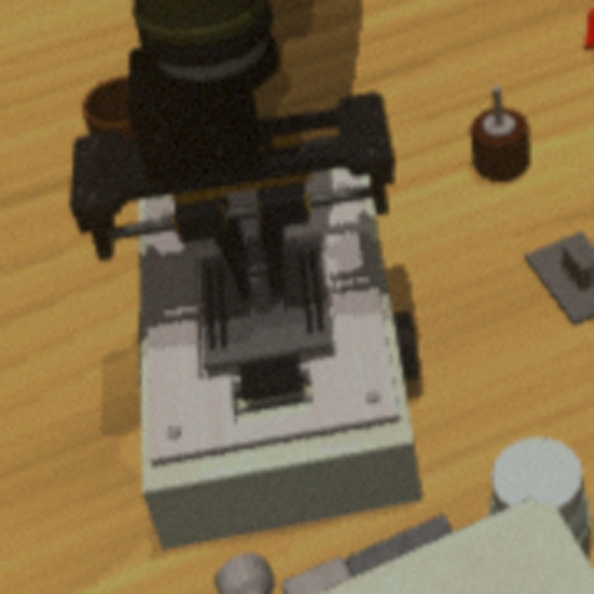

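View pics/w7.png

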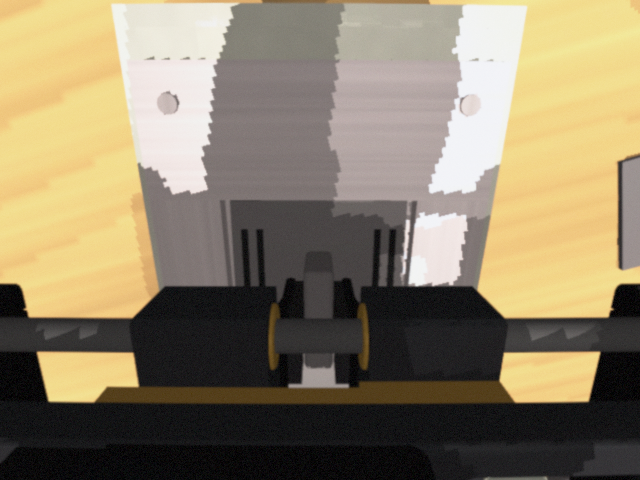

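Emit:
{"fn": "play_rows", "kwargs": {
  "translation": [
    [0.15, 0.8, 0],
    [0, 0, 0],
    [0, 0, 0],
    [0, 0, 0],
    [0, 0, 0],
    [0, 0, 0],
    [0, 0, 0],
    [0, 0, 0],
    [0, 0, 0],
    [0, 0, 0]
  ],
  "turn": [
    [0, 0, 0.0175],
    [0, 0, 0],
    [0, 0, 0],
    [0, 0, 0],
    [0, 0, 0],
    [0, 0, 0],
    [0, 0, 0],
    [0, 0, 0],
    [0, 0, 0],
    [0, 0, 0]
  ],
  "fingers": [-1, -1, -1, -1, -1, -1, -1, -1, -1, -1]
}}

```text
time: 20.55
position: [0.556, -0.2146, 0.0719]
tool_rot: [-1.571, 0.141, -0.28]
ft_force: [4.3, -1.0, 5.8]
grip_width: 0.129
```

Run:
```python
from h import *
cov()
```

```text
t 20.55 p [ 0.556  -0.2146  0.0719] F [ 4.31 -1.04  5.8 ] T [-0.24 -1.02 -0.08] g 0.129 yaw -15.36 
q [-0.12  0.28  0.51  1.86 -0.18  0.95  1.77] 
 [[ 9.605e-01  8.600e-02  2.648e-01]
 [-2.638e-01 -2.330e-02  9.643e-01]
 [ 8.910e-02 -9.960e-01  3.000e-04]]
tilt 5.11 TCP box [-9.8 -0.  71.9] shoulder [-54.4   0.1  58. ] liptop [-64.7   0.1  61.1] rear [51.2 -0.2 67.4] F box 4.43 0.12 5.8
```

Emit:
{"fn": "play_rows", "kwargs": {
  "translation": [
    [0, 0, 0],
    [0, 0, 0],
    [0, 0, 0],
    [0, 0, 0],
    [0, 0, 0],
    [0, -2, 0],
    [0, -8, 0],
    [0, -15, 0],
    [0, -20, 0],
    [0, -15, 0]
  ],
  "turn": [
    [0, 0, 0],
    [0, 0, 0],
    [0, 0, 0],
    [0, 0, 0],
    [0, 0, 0],
    [0, 0, 0],
    [0, 0, 0],
    [0, 0, 0],
    [0, 0, 0],
    [0, 0, 0]
  ],
  "fingers": [-0.35, -0.35, -0.35, -0.35, -0.35, -0.35, -0.35, -0.35, -0.35, -0.35]
}}

```text
time: 21.38
position: [0.5509, -0.2134, 0.1331]
tool_rot: [-1.571, 0.141, -0.28]
ft_force: [0.5, 0.3, -0.4]
grip_width: 0.327
```

Run:
```python
from h import *
cov()
ci=ctrl.camera_info('wrist');im=ctrl.get_image('wrist');np.savez('w8.npz',**ci)
cv2.imwrite('pics/w8.png',im)
```

```text
t 21.38 p [ 0.5509 -0.2134  0.1331] F [ 0.55  0.26 -0.36] T [ 0.02  0.13 -0.08] g 0.327 yaw -15.36 
q [-0.14  0.2   0.53  1.82 -0.13  1.06  1.73] 
 [[ 0.9605  0.0858  0.2649]
 [-0.2638 -0.0236  0.9643]
 [ 0.089  -0.996  -0.    ]]
tilt 5.11 TCP box [-15.   -0.2 133.1] shoulder [-5.960e+01 -1.000e-01  1.192e+02] liptop [-7.000e+01 -1.000e-01  1.223e+02] rear [ 45.9  -0.4 128.6] F box 0.46 0.39 -0.36
```

View pics/w8.png

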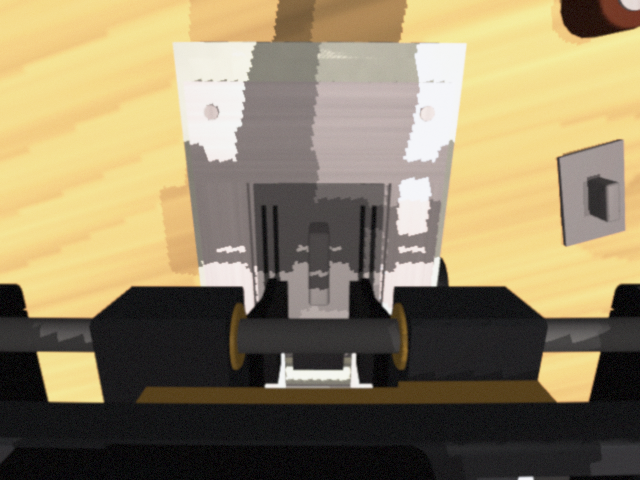

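Emit:
{"fn": "play_rows", "kwargs": {
  "translation": [
    [10, 0, 0.2],
    [13, 0, 0],
    [13, 0, 0],
    [13, 0, 0],
    [0, 0, 0],
    [0, 0, 0],
    [0, 10, 0],
    [0, 15, 0],
    [0, 15, 0],
    [0, 10, 0]
  ],
  "turn": [
    [0, 0, 0],
    [0, 0, 0],
    [0, 0, 0],
    [0, 0, 0],
    [0, 0, 0.0445],
    [0, 0, 0.0445],
    [0, 0, 0],
    [0, 0, 0],
    [0, 0, 0],
    [0, 0, 0]
  ],
  "fingers": [-0.35, -1, -1, -1, -1, -1, -1, -1, -1, -1],
  "grip_force": 20
}}

```text
time: 22.27
position: [0.5966, -0.2253, 0.0825]
tool_rot: [-1.56, 0.213, -0.208]
ft_force: [-0.3, 0.4, -0.7]
grip_width: 0.001
```

Run:
```python
from h import *
cov()
im=ctrl.get_image('wrist');cv2.imwrite('pics/w9.png',im)
cv2.imwrite('pics/s9.png',cv2.resize(ctrl.get_image('scene')[200:380,130:310],None,fx=3.3,fy=3.3,interpolation=cv2.INTER_CUBIC))
```

```text
t 22.27 p [ 0.5966 -0.2253  0.0825] F [-0.31  0.44 -0.75] T [ 0.04 -0.01  0.02] g 0.001 yaw -15.34 
q [-0.08  0.43  0.5   1.66 -0.22  1.12  1.79] 
 [[ 9.643e-01 -3.200e-03  2.646e-01]
 [-2.646e-01  8.000e-04  9.644e-01]
 [-3.300e-03 -1.000e+00 -1.000e-04]]
tilt -0.19 TCP box [32.3  0.2 82.5] shoulder [-13.4   0.3  72.8] liptop [-23.4   0.4  76.8] rear [92.6  0.1 72.4] F box -0.41 0.34 -0.75
```

View pics/w9.png

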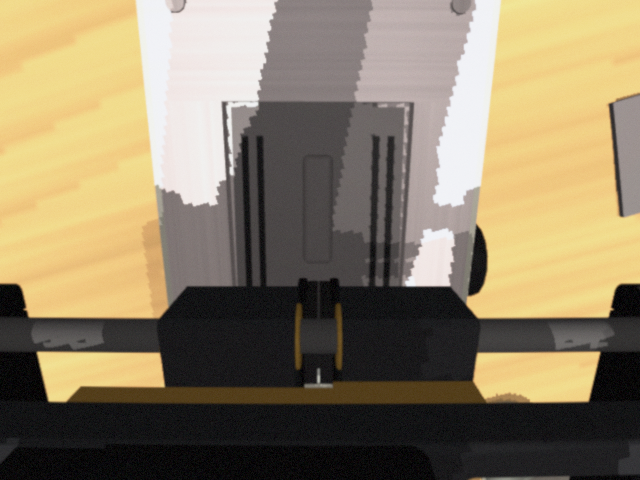

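View pics/s9.png

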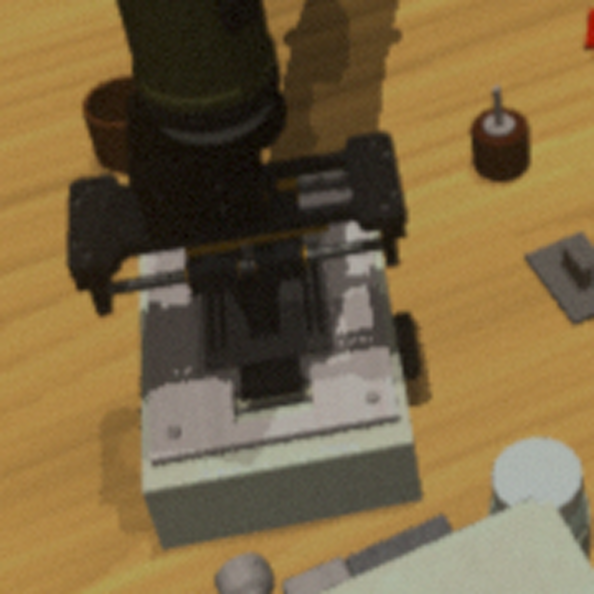

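Emit:
{"fn": "play_rows", "kwargs": {
  "translation": [
    [0, 4, 0],
    [0, 3, 0],
    [0, 2, 0],
    [0, 1, 0],
    [0, 1, 0],
    [0, 1, 0],
    [0, 0, 0],
    [0, 0, 0],
    [0, 0, 0],
    [0, 0, 0]
  ],
  "turn": [
    [0, 0, 0],
    [0, 0, 0],
    [0, 0, 0],
    [0, 0, 0],
    [0, 0, 0],
    [0, 0, 0],
    [0, 0, 0],
    [0, 0, 0],
    [0, 0, 0],
    [0, 0, 0]
  ],
  "fingers": [-1, -1, -1, -1, -1, -1, -1, -1, -1, -1]
}}

```text
time: 23.2
position: [0.5979, -0.2258, 0.0737]
tool_rot: [-1.56, 0.211, -0.21]
ft_force: [0.1, -0.1, -0.1]
grip_width: 0.005
```

Emit:
{"fn": "play_rows", "kwargs": {
  "translation": [
    [0, 0.5, 0],
    [0, 0, 0],
    [0, 0.5, 0],
    [0, 0, 0],
    [0, 0, 0],
    [0, 0, 0],
    [0, 0, 0],
    [0, 0, 0],
    [0, 0, 0],
    [0, 0, 0]
  ],
  "turn": [
    [0, 0, 0],
    [0, 0, 0],
    [0, 0, 0],
    [0, 0, 0],
    [0, 0, 0],
    [0, 0, 0],
    [0, 0, 0],
    [0, 0, 0],
    [0, 0, 0],
    [0, 0, 0]
  ],
  "fingers": [-1, -1, -1, -1, -1, -1, -1, -1, -1, -1]
}}

```text
time: 24.03
position: [0.5978, -0.2258, 0.0726]
tool_rot: [-1.56, 0.211, -0.21]
ft_force: [0.3, 0.7, 0.9]
grip_width: 0.001
```

Emit:
{"fn": "play_rows", "kwargs": {
  "translation": [
    [0, 0.5, 0],
    [0, 0.5, 0],
    [0, 0.5, 0],
    [0, 0, 0],
    [0, 0.5, 0],
    [0, 0, 0],
    [0, 0.5, 0],
    [0, 0, 0],
    [0, 0, 0],
    [0, 0, 0]
  ],
  "turn": [
    [0, 0, 0],
    [0, 0, 0],
    [0, 0, 0],
    [0, 0, 0],
    [0, 0, 0],
    [0, 0, 0],
    [0, 0, 0],
    [0, 0, 0],
    [0, 0, 0],
    [0, 0, 0]
  ],
  "fingers": [-1, -1, -1, -1, -1, -1, -1, -1, -1, -1]
}}

```text
time: 24.87
position: [0.598, -0.2259, 0.0708]
tool_rot: [-1.56, 0.21, -0.21]
ft_force: [-1.8, 0.8, 5.6]
grip_width: 0.007
```

Emit:
{"fn": "play_rows", "kwargs": {
  "translation": [
    [0, 0.5, 0],
    [0, 0, 0],
    [0, 0, 0],
    [0, 0, 0],
    [0, 0, 0],
    [0, 0, 0],
    [0, 0, 0],
    [0, 0, 0],
    [0, 0, 0],
    [0, 0, 0]
  ],
  "turn": [
    [0, 0, 0],
    [0, 0, 0],
    [0, 0, 0],
    [0, 0, 0],
    [0, 0, 0],
    [0, 0, 0],
    [0, 0, 0],
    [0, 0, 0],
    [0, 0, 0],
    [0, 0, 0]
  ],
  "fingers": [-1, -1, -1, -1, -1, -1, -1, -1, -1, -1]
}}

```text
time: 25.7
position: [0.598, -0.2259, 0.0705]
tool_rot: [-1.56, 0.21, -0.21]
ft_force: [-2.2, 0.8, 7.3]
grip_width: 0.007
```

Emit:
{"fn": "play_rows", "kwargs": {
  "translation": [
    [0, 0.4, 0],
    [0, 0, 0],
    [0, 0, 0],
    [0, 0.4, 0],
    [0, 0, 0],
    [0, 0, 0],
    [0, 0, 0],
    [0, 0, 0],
    [0, 0, 0],
    [0, 0, 0]
  ],
  "turn": [
    [0, 0, 0],
    [0, 0, 0],
    [0, 0, 0],
    [0, 0, 0],
    [0, 0, 0],
    [0, 0, 0],
    [0, 0, 0],
    [0, 0, 0],
    [0, 0, 0],
    [0, 0, 0]
  ],
  "fingers": [-1, -1, -1, -1, -1, -1, -1, -1, -1, -1]
}}

```text
time: 26.53
position: [0.5981, -0.2259, 0.0699]
tool_rot: [-1.56, 0.21, -0.21]
ft_force: [-2.9, 1.9, 6.8]
grip_width: 0.003
```

Run:
```python
from h import *
cov()
```

```text
t 26.53 p [ 0.5981 -0.2259  0.0699] F [-2.92  1.87  6.8 ] T [0.18 0.45 0.04] g 0.003 yaw -15.35 
q [-0.07  0.44  0.5   1.67 -0.23  1.09  1.8 ] 
 [[ 9.643e-01  1.000e-04  2.646e-01]
 [-2.646e-01  3.000e-04  9.643e-01]
 [ 0.000e+00 -1.000e+00  4.000e-04]]
tilt 0.0 TCP box [33.9  0.  69.9] shoulder [-11.8   0.2  59.9] liptop [-21.8   0.2  63.9] rear [94.2 -0.1 60. ] F box -3.31 1.04 6.8
```

Emit:
{"fn": "play_rows", "kwargs": {
  "translation": [
    [-0.15, 0.4, 0],
    [0, 0, 0],
    [0, 0, 0],
    [-0.15, 0.4, 0],
    [0, 0, 0],
    [0, 0, 0],
    [0, 0, 0],
    [0, 0, 0],
    [0, 0, 0],
    [0, 0, 0]
  ],
  "turn": [
    [0, 0, 0],
    [0, 0, 0],
    [0, 0, 0],
    [0, 0, 0],
    [0, 0, 0],
    [0, 0, 0],
    [0, 0, 0],
    [0, 0, 0],
    [0, 0, 0],
    [0, 0, 0]
  ],
  "fingers": [-1, -1, -1, -1, -1, -1, -1, -1, -1, -1]
}}

```text
time: 27.37
position: [0.5981, -0.2259, 0.0693]
tool_rot: [-1.56, 0.21, -0.211]
ft_force: [-2.5, 1.0, 7.8]
grip_width: 0.002
```

Emit:
{"fn": "play_rows", "kwargs": {
  "translation": [
    [0, 0.4, 0],
    [0, 0, 0],
    [0, 0, 0],
    [0, 0.4, 0],
    [0, 0, 0],
    [0, 0, 0],
    [0, 0, 0],
    [0, 0, 0],
    [0, 0, 0],
    [0, 0, 0]
  ],
  "turn": [
    [0, 0, 0],
    [0, 0, 0],
    [0, 0, 0],
    [0, 0, 0],
    [0, 0, 0],
    [0, 0, 0],
    [0, 0, 0],
    [0, 0, 0],
    [0, 0, 0],
    [0, 0, 0]
  ],
  "fingers": [-1, -1, -1, -1, -1, -1, -1, -1, -1, -1]
}}

```text
time: 28.2
position: [0.5982, -0.226, 0.0686]
tool_rot: [-1.56, 0.209, -0.211]
ft_force: [-2.4, 1.6, 8.5]
grip_width: 0.004
```

Run:
```python
from h import *
cov()
cv2.imwrite('pics/s10.png',cv2.resize(ctrl.get_image('scene')[270:350,160:260],None,fx=6,fy=6,interpolation=cv2.INTER_CUBIC))
```

```text
t 28.2 p [ 0.5982 -0.226   0.0686] F [-2.37  1.65  8.55] T [0.22 0.36 0.02] g 0.004 yaw -15.34 
q [-0.07  0.44  0.5   1.67 -0.23  1.09  1.8 ] 
 [[ 9.643e-01  9.000e-04  2.646e-01]
 [-2.646e-01  1.000e-04  9.644e-01]
 [ 9.000e-04 -1.000e+00  3.000e-04]]
tilt 0.05 TCP box [34.   0.  68.6] shoulder [-11.7   0.2  58.6] liptop [-21.7   0.2  62.6] rear [94.3 -0.1 58.7] F box -2.72 0.97 8.55
```

View pics/s10.png

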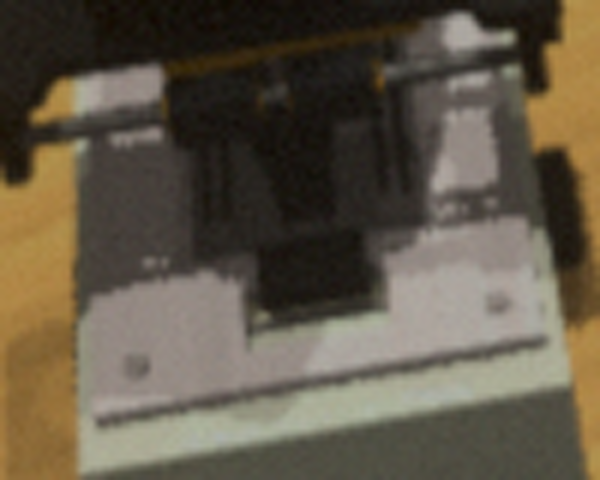

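Emit:
{"fn": "play_rows", "kwargs": {
  "translation": [
    [0, 0.4, 0],
    [0, 0, 0],
    [0, 0.4, 0],
    [0, 0, 0],
    [0, 0.4, 0],
    [0, 0, 0],
    [0, 0, 0],
    [0, 0, 0],
    [0, 0, 0],
    [0, 0, 0]
  ],
  "turn": [
    [0, 0, 0],
    [0, 0, 0],
    [0, 0, 0],
    [0, 0, 0],
    [0, 0, 0],
    [0, 0, 0],
    [0, 0, 0],
    [0, 0, 0],
    [0, 0, 0],
    [0, 0, 0]
  ],
  "fingers": [-1, -1, -1, -1, -1, -1, -1, -1, -1, -1]
}}

```text
time: 29.08
position: [0.598, -0.226, 0.0662]
tool_rot: [-1.561, 0.21, -0.21]
ft_force: [0.7, -0.4, 2.9]
grip_width: 0.001
```

Emit:
{"fn": "play_rows", "kwargs": {
  "translation": [
    [0, 0.4, 0],
    [0, 0, 0],
    [0, 0.4, 0],
    [0, 0, 0],
    [0, 0, 0],
    [0, 0, 0],
    [0, 0, 0],
    [0, 0, 0],
    [0, 0, 0],
    [0, 0, 0]
  ],
  "turn": [
    [0, 0, 0],
    [0, 0, 0],
    [0, 0, 0],
    [0, 0, 0],
    [0, 0, 0],
    [0, 0, 0],
    [0, 0, 0],
    [0, 0, 0],
    [0, 0, 0],
    [0, 0, 0]
  ],
  "fingers": [-1, -1, -1, -1, -1, -1, -1, -1, -1, -1]
}}

```text
time: 29.92
position: [0.5977, -0.2258, 0.0653]
tool_rot: [-1.56, 0.21, -0.21]
ft_force: [2.8, -1.3, 3.6]
grip_width: 0.008
```

Emit:
{"fn": "play_rows", "kwargs": {
  "translation": [
    [0, 0.4, 0],
    [0, 0, 0],
    [0, 0.4, 0],
    [0, 0, 0],
    [0, 0.4, 0],
    [0, 0, 0],
    [0, 0, 0],
    [0, 0, 0],
    [0, 0, 0],
    [0, 0, 0]
  ],
  "turn": [
    [0, 0, 0],
    [0, 0, 0],
    [0, 0, 0],
    [0, 0, 0],
    [0, 0, 0],
    [0, 0, 0],
    [0, 0, 0],
    [0, 0, 0],
    [0, 0, 0],
    [0, 0, 0]
  ],
  "fingers": [-1, -1, -1, -1, -1, -1, -1, -1, -1, -1]
}}

```text
time: 30.75
position: [0.5973, -0.2256, 0.0638]
tool_rot: [-1.56, 0.211, -0.209]
ft_force: [-0.1, -0.1, -0.1]
grip_width: 0.005
```

Run:
```python
from h import *
cov()
```

```text
t 30.75 p [ 0.5973 -0.2256  0.0638] F [-0.09 -0.1  -0.06] T [-0.02 -0.04  0.05] g 0.005 yaw -15.34 
q [-0.07  0.45  0.5   1.67 -0.24  1.08  1.8 ] 
 [[ 9.644e-01 -1.200e-03  2.646e-01]
 [-2.646e-01  4.000e-04  9.644e-01]
 [-1.300e-03 -1.000e+00  1.000e-04]]
tilt -0.07 TCP box [33.   0.2 63.8] shoulder [-12.7   0.3  53.9] liptop [-22.7   0.3  57.9] rear [93.3  0.  53.8] F box -0.06 -0.12 -0.06
```

Emit:
{"fn": "play_rows", "kwargs": {
  "translation": [
    [0, 0.5, 0],
    [0, 0.5, 0],
    [0, 0.5, 0],
    [0, 0, 0],
    [0, 0.3, 0],
    [0, 0, 0],
    [0, 0.3, 0],
    [0, 0, 0],
    [0, 0, 0],
    [0, 0, 0]
  ],
  "turn": [
    [0, 0, 0],
    [0, 0, 0],
    [0, 0, 0],
    [0, 0, 0],
    [0, 0, 0],
    [0, 0, 0],
    [0, 0, 0],
    [0, 0, 0],
    [0, 0, 0],
    [0, 0, 0]
  ],
  "fingers": [-1, -1, -1, -1, -1, -1, -1, -1, -1, -1]
}}

```text
time: 31.58
position: [0.5976, -0.2257, 0.0627]
tool_rot: [-1.56, 0.211, -0.21]
ft_force: [-2.3, 0.4, 6.9]
grip_width: 0.002
```

Run:
```python
from h import *
cov()
```

```text
t 31.58 p [ 0.5976 -0.2257  0.0627] F [-2.34  0.4   6.92] T [ 0.24  0.53 -0.  ] g 0.002 yaw -15.35 
q [-0.07  0.45  0.5   1.67 -0.24  1.08  1.8 ] 
 [[ 9.643e-01 -4.000e-04  2.646e-01]
 [-2.646e-01  5.000e-04  9.643e-01]
 [-6.000e-04 -1.000e+00  4.000e-04]]
tilt -0.03 TCP box [33.3  0.1 62.7] shoulder [-12.4   0.2  52.8] liptop [-22.4   0.2  56.8] rear [93.6 -0.1 52.7] F box -2.36 -0.23 6.92
```

Emit:
{"fn": "play_rows", "kwargs": {
  "translation": [
    [0, -3, 0],
    [0, -10, 0],
    [0, -20, 0],
    [0, -25, 0],
    [0, -25, 0],
    [0, -25, 0],
    [25, -20, 0],
    [25, -10, 0],
    [20, 0, 0],
    [0, 0, 0]
  ],
  "turn": [
    [0, 0, 0],
    [0, 0, 0],
    [0, 0, 0],
    [0, 0, 0],
    [0, 0, 0],
    [0, 0, 0],
    [0, 0, 0],
    [0, 0, 0],
    [0, 0, 0],
    [0, 0, 0]
  ],
  "fingers": [-1, -1, -1, -1, -1, -1, -1, -1, -1, -1]
}}

```text
time: 32.42
position: [0.6686, -0.2444, 0.2004]
tool_rot: [-1.562, 0.207, -0.211]
ft_force: [-0.3, 1.7, -1.2]
grip_width: 0.002
```

Run:
```python
from h import *
show()
ci=ctrl.camera_info('wrist');im=ctrl.get_image('wrist');np.savez('w11.npz',**ci)
cv2.imwrite('pics/w11.png',im)
cv2.imwrite('pics/w11c.png',cv2.resize(im[0:285,190:470],None,fx=2.1*1.3,fy=2.1,interpolation=cv2.INTER_CUBIC))
cv2.imwrite('pics/s11.png',cv2.resize(ctrl.get_image('scene')[240:370,160:270],None,fx=4.5,fy=4.5,interpolation=cv2.INTER_CUBIC))
```

```text
t 32.42 p [ 0.6686 -0.2444  0.2004] F [-0.35  1.74 -1.21] T [ 0.11  0.11 -0.01] g 0.002 yaw -15.25 
q [-0.04  0.49  0.52  1.32 -0.24  1.38  1.77] 
 [[ 9.648e-01  2.500e-03  2.631e-01]
 [-2.631e-01 -1.500e-03  9.648e-01]
 [ 2.900e-03 -1.000e+00 -8.000e-04]]
```

View pics/w11c.png

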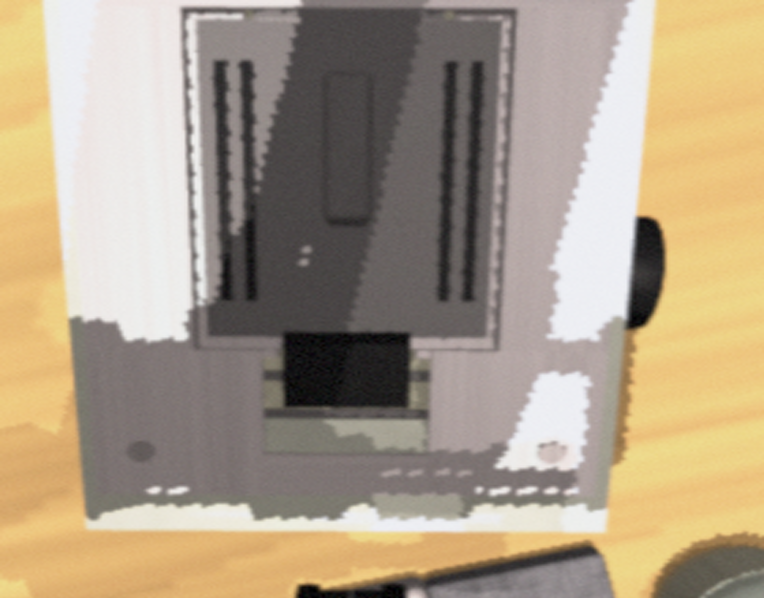

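View pics/s11.png

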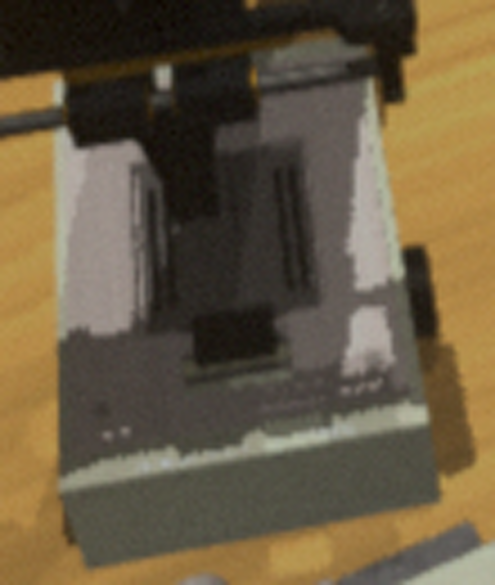

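Run:
```python
from h import *
im=ctrl.get_image('top');cv2.imwrite('pics/top12.png',im)
show()
```

```text
t 32.57 p [ 0.6645 -0.2444  0.1993] F [ 0.28  0.09 -1.23] T [-0.01  0.03  0.01] g 0.002 yaw -15.36 
q [-0.04  0.49  0.52  1.33 -0.24  1.38  1.77] 
 [[ 9.643e-01 -2.200e-03  2.649e-01]
 [-2.649e-01  2.000e-04  9.643e-01]
 [-2.200e-03 -1.000e+00 -4.000e-04]]
```

View pics/top12.png

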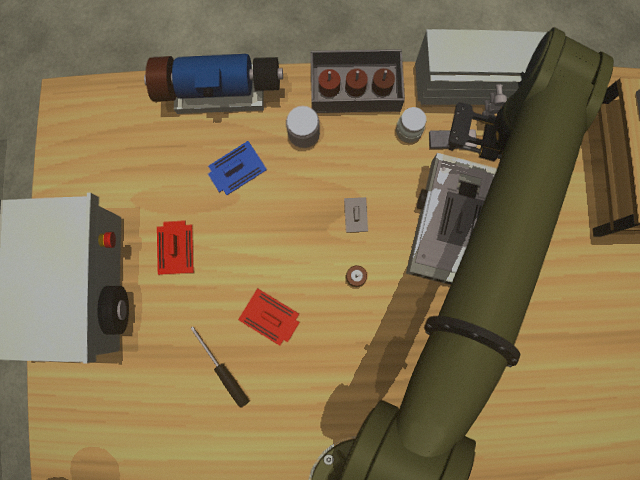

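The cover lies in the opening with the catch over its rear edge. The visible bystanders are at the same pixels as at the start, and the gripper is well clear.

```bash
python3 -c "
from bench import ctrl
print(ctrl.close_job())"
```

```text
the job is handed in; nothing more can be done
None
```

The filter cover is back on the box: lip in the slot and pushed home, rear pressed down until the catch snapped over it. I handed the job in at about 32.6 s.

**What I did:**
- I gripped the cover by its rib and tilted the rear up 20°. I lowered it until the shoulders met the side ledges, at about z 57.6 mm (roughly 2.4 mm below nominal).
- I slid it forward until it stopped against the slot's blind end. The forward force there was about 5 N, with no further movement when I pushed on.
- I pivoted it to 5°, let go, and pressed at about cover x 34–36 mm with the shut fingers. The force rose to about 8.5–9 N, then dropped to zero at the snap.

**What the last checks showed:**
- A light touch afterwards (about 7 N) met something rigid at z 62.7 mm. I expected 61.7 mm for a flat cover, so it is 1 mm high. I put that down to how well the tip height and the ledge height are known.
- The wrist picture shows even gaps along both sides and the catch nose over the rear edge.
- The highest force I saw at the end of any move was about 9 N, against the 20 N limit. I did not record forces between those readings.
- In the top view, the bystanders I could see had not moved. The arm hid the sleeve and part of the brush, so I did not check the sleeve there. The wrist picture showed the brush still beside the box.

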